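# Put glued putter heads to cure under the retaining bar

## Robot

A 7-joint arm with a two-finger parallel gripper is mounted at the origin on the work surface. World frame = base frame: x ahead of the robot, y to its left, z up, the work surface at z = 0. Lengths are in m, angles in rad, forces in N, time in s.
With the tool pointing down it reaches from about 0.4 to 0.85 m from the base axis. Payload 10.4 kg.
Tool frame: the origin (TCP) lies at the very end of the fingers, on their centre line; the grasp point (between the pads) lies 19 mm behind it; z points along the fingers, x is the direction in which the jaws open and shut, and the axes are right-handed (so a half turn about z gives the same grasp; the last joint's range is limited). The gripper opens to 87 mm and grips with 3 to 60 N. Pads are 19 mm wide; open, the fingers measure 117 mm over their backs; the gripper's body (75 mm by 190 mm) begins 51 mm behind the grasp point.
Start: joints at [1.127, 0.332, -0.065, 1.46, 0.022, 1.35, -0.088], TCP at [0.255, -0.57, 0.223] pointing down, gripper open.
Joint ranges: [-2.6, 2.6], [-0.5, 2.12], [-1.47, 1.34], [0.16, 2.42], [-1.27, 4.41], [0.06, 2.06], [-2.6, 2.6]. Speed limits (rad/s): [2.22, 2.22, 2.79, 2.79, 3.14, 3.14, 3.14].

## Interface

Orientations are given as a unit quaternion [x, y, z, w].
In Python, from bench import r gives the robot as it stands. The module is installed in compiled form; this text tells all that it offers.
- The arm moves only by the tool carry_out, never from a script. Its argument "commands" is a list that holds one entry, the list of rows, each a list of 7 numbers: the closure in counts, from 0 (fully open) to 255 (shut), then the shift along the tool's x, y, z in units of 25 mm (1.0 is 25 mm), then the turn, a rotation vector about the tool's x, y, z in units of 5 degrees (1.0 is 5 degrees). A call has 1 to 12 rows; each row is the pose to reach, as a shift and turn from the pose measured when the call began, along the tool's axes at that moment; what a row does not reach only later rows make up. A row lasts 1/8 s, in which the tool goes at most 62.5 mm and 10.7 degrees, less where a joint would pass 70% of its speed; a pose out of reach is approached as far as the arm can. A call with a gripper value outside its range is refused whole. The fingers move at their own pace and stop on an object; "grip_force" is the grip in N (left out, the last holds). Time passes only in rows, so rows that repeat a pose let the fingers close. It gives the time, the measured TCP pose, the force and the opening at its end, in the units of the state.
- r.read_state(): the state, without advancing time (a new reading comes with each control period).
- r.camera(name): name is "side" or "top" or "wrist"; returns the picture (384x512x3 uint8, blue, green, red); there is no depth.
- r.camera_info(name): a dict with "fx", "fy", "cx", "cy" (pixels), "origin" and "rotation" of the camera in the world. Camera axes: x right, y down, z forward; pixel columns grow to the right and rows downward; lengths in m; the calibration is good to about 2 mm. A picture is of the moment at which its call begins: read the wrist's pose just before it. camera_info takes no time and is no camera call; for the wrist camera it gives the pose at the moment of the call.
- r.close_job(): hands the job in, once; it reports no verdict.
The state is a dict: "time": time; "joint_positions": joint angles; "joint_vel": joint speeds; "joint_torque": joint torques, N m; "ee_pos": TCP position; "eef_rot": TCP orientation; "ft_force": force on the tool from outside, world axes, zero at the start; "torque": the same for the moment, N m; "width": finger opening in m.
Only numpy, scipy, OpenCV 4.12 (cv2) and the standard library are available. Lean on these libraries where they do the work, as an engineer would, in place of code of your own. Each camera call takes 0.05 s, during which the arm holds its last target.

## Task

The curing jig's heater was left on: flip its bat switch to off first, and never touch the putter heads or the retaining bar while it is on. Then stand every putter head that is on the bench on the jig's rubber bed, upright, crosswise and centred along the white lines, lay the retaining bar across over them with both ends down in the two red saddles, and turn the timer sleeve to 40. Last of all, flip the switch back on, with nothing else on the bench disturbed.

Things in the scene. Friction and masses are not known exactly. Their poses are not given: they have to be found in the camera images.
- jig: Curing jig, fixed: aluminium bed plate 320 (x) x 120 (y) x 8 mm with a black rubber top and a red saddle block at each x end. Origin: centre of its underside, on the bench; long axis x.
- bed (a point): Centre of the bed's top, 8 mm over the bench. Four white lines cross the bed along jig y, at jig x = -85.5, -28.5, 28.5, 85.5 mm. One head per line, any line, some may stay empty: sole on the bed, blade along the line, its middle at jig y = 0, hosel either way round.
- saddle_near (a point): Middle of the saddle at jig x = -141 mm: flat top, 42 mm over the bench, of a red block 30 (x) x 60 (y) mm, with a cheek 10 mm thick and 8 mm high on both y sides, leaving a channel 40 mm wide for the 30 mm bar. The bar in them passes 10 mm above the blades, beside the hosels. The blocks face each other 252 mm apart.
- saddle_far (a point): The same saddle at jig x = +141 mm.
- bar: Retaining bar, loose: aluminium flat 308 (x) x 30 (y) x 12 mm, 0.32 kg, with a black grip block 50 (x) x 18 (y) x 26 mm on its middle (top 38 mm over the underside). Origin: centre of the underside; x along the bar, either way round. Flat on the bench at the start. Laid well, it is centred between the saddles lengthwise within 15 mm, underside on both.
- bar_grip (a point): Centre of the bar's grip block, 25 mm above the bar's underside. Grip it here across its 18 mm (bar y).
- head_a: Putter head: bright steel block 100 (x) x 30 (y) x 24 (z) mm, 0.34 kg, with a blue face insert on its -y side and a 13 mm hosel stub, 41 mm tall over the sole, 37 mm towards +x. Origin: centre of the sole; x along the blade, z up. Starts upright on the bench, or is absent. Grip it across its 30 mm at the middle.
- head_b: Putter head: dark steel block 100 (x) x 30 (y) x 24 (z) mm, 0.34 kg, with an orange face insert on its -y side and a 13 mm hosel stub, 41 mm tall over the sole, 37 mm towards +x. Origin: centre of the sole; x along the blade, z up. Starts upright on the bench, or is absent. Grip it across its 30 mm at the middle.
- head_c: Putter head: bright steel block 100 (x) x 30 (y) x 24 (z) mm, 0.34 kg, with a green face insert on its -y side and a 13 mm hosel stub, 41 mm tall over the sole, 37 mm towards +x. Origin: centre of the sole; x along the blade, z up. Starts upright on the bench, or is absent. Grip it across its 30 mm at the middle.
- head_d: Putter head: dark steel block 100 (x) x 30 (y) x 24 (z) mm, 0.34 kg, with a copper face insert on its -y side and a 13 mm hosel stub, 41 mm tall over the sole, 37 mm towards +x. Origin: centre of the sole; x along the blade, z up. Starts upright on the bench, or is absent. Grip it across its 30 mm at the middle.
- controller: Heater controller, fixed: grey box 110 (x) x 180 (y) x 55 mm high with a black top panel, origin at the centre of its underside; its -x side is the front, nearest the robot. On top the bat switch at (0, +48) mm and the timer sleeve at (0, -42) mm.
- power (a joint): Bat switch, rad: 0 = off, bat leaning 0.45 rad to the controller's -x (front, red dot side); 0.9 = on, leaning 0.45 rad to its +x (rear, green dot side). Sprung over centre (0.45): pushed past the middle it snaps over and stays; about 1.5 N at the tip.
- switch_pivot (a point): Pivot of the bat switch, on the panel's surface, 55 mm over the bench.
- switch_tip (a point): Centre of the ball (11 mm across) at the end of the steel bat, 38 mm from the pivot; the bat is 7 mm thick.
- timer (a joint): Timer sleeve, rad, grows clockwise seen from above: 0 at numeral 0, pi/6 per 10, so 40 is 2.094; end stop at 60 (3.142). It clicks at every 10 and drops to the nearest when let go. Its orange line points at the white numerals 0 to 60 on the panel: 0 to the controller's +y, 30 to +x, 60 to -y.
- timer_grip (a point): On the axis of the upright knurled timer sleeve (36 mm across, 26 mm tall, its foot 57 mm over the bench), 15 mm above its foot.
- glue: Bystander: glue jar, 56 mm across, 75 mm tall, origin at its foot. Leave alone.
- tape: Bystander: roll of blue tape lying flat, 90 mm across, 25 mm tall. Leave alone.
- driver: Bystander: screwdriver lying on the bench. Leave alone.
Things that resemble listed ones, but are neither listed nor needed, are in the scene too. Leave any purple or turquoise look-alike of the head_a alone.

How it is judged:
On the way, in this order (a step that is already met when the one before it is completed fails the run):
1. the heater is switched off (value of joint power below 0.15 rad), for 0.2 s.
2. with the heater off, every head stands crosswise on the bed (value of joint power below 0.15 rad and x of head_a in the frame of jig between -0.115 and 0.115 m and y of head_a in the frame of jig between -0.028 and 0.028 m and z of head_a in the frame of jig between 0.004 and 0.013 m and angle between each of head_a, head_b, head_c, head_d's own z axis and vertical below 0.12 rad and angle between the x axis of each of head_a, head_b, head_c, head_d and the y axis of jig, either way round below 0.3 rad and x of head_b in the frame of jig between -0.115 and 0.115 m and y of head_b in the frame of jig between -0.028 and 0.028 m and z of head_b in the frame of jig between 0.004 and 0.013 m and x of head_c in the frame of jig between -0.115 and 0.115 m and y of head_c in the frame of jig between -0.028 and 0.028 m and z of head_c in the frame of jig between 0.004 and 0.013 m and x of head_d in the frame of jig between -0.115 and 0.115 m and y of head_d in the frame of jig between -0.028 and 0.028 m and z of head_d in the frame of jig between 0.004 and 0.013 m), for 0.2 s.
3. with the heater off, the heads are in place, the bar lies in both saddles and the timer is at 40 (all of step 2 and x of bar in the frame of jig between -0.017 and 0.017 m and y of bar in the frame of jig between -0.009 and 0.009 m and z of bar in the frame of jig between 0.038 and 0.046 m and angle between bar's own z axis and vertical below 0.04 rad and angle between the x axis of bar and the x axis of jig, either way round below 0.06 rad and value of joint timer between 1.9 and 2.29 rad), for 0.3 s.
4. the heater is switched on (value of joint power above 0.75 rad and x of head_a in the frame of jig between -0.115 and 0.115 m and y of head_a in the frame of jig between -0.028 and 0.028 m and z of head_a in the frame of jig between 0.004 and 0.013 m and angle between each of head_a, head_b, head_c, head_d's own z axis and vertical below 0.12 rad and angle between the x axis of each of head_a, head_b, head_c, head_d and the y axis of jig, either way round below 0.3 rad and x of head_b in the frame of jig between -0.115 and 0.115 m and y of head_b in the frame of jig between -0.028 and 0.028 m and z of head_b in the frame of jig between 0.004 and 0.013 m and x of head_c in the frame of jig between -0.115 and 0.115 m and y of head_c in the frame of jig between -0.028 and 0.028 m and z of head_c in the frame of jig between 0.004 and 0.013 m and x of head_d in the frame of jig between -0.115 and 0.115 m and y of head_d in the frame of jig between -0.028 and 0.028 m and z of head_d in the frame of jig between 0.004 and 0.013 m and x of bar in the frame of jig between -0.017 and 0.017 m and y of bar in the frame of jig between -0.009 and 0.009 m and z of bar in the frame of jig between 0.038 and 0.046 m and angle between bar's own z axis and vertical below 0.04 rad and angle between the x axis of bar and the x axis of jig, either way round below 0.06 rad and value of joint timer between 1.9 and 2.29 rad), for 0.2 s.
At the end, for the whole second after the job is handed in: Switch on; timer at 40 (0.19 rad); each head present upright on the bed, origin within 28 mm of its centre line and 115 mm of its middle, square to it within 0.3 rad; bar flat in both saddles (17 mm lengthwise, 9 mm sideways, 0.06 rad); all at rest (all of step 4 and linear speed of each of head_a, head_b, head_c, head_d, bar below 0.03 m/s); the robot touches nothing.
It fails at once if a head or the bar is touched by the gripper while the heater is on (value of joint power above 0.6 rad and (contact force between the fingers and head_a above 1 N or contact force between the fingers and head_b above 1 N or contact force between the fingers and head_c above 1 N or contact force between the fingers and head_d above 1 N or contact force between the fingers and bar above 1 N)).
It fails at once if a bystander is disturbed (moved over 30 mm) (distance of any of glue, tape, driver from where it was at the start of the episode above 0.03 m).
Of head_a, head_b, head_c, head_d only 2 to 4 are there at a start; the rules pass over those that are not, and their reading is None.
At some moment in a run one of head_a, head_b, head_c, head_d may be knocked a few centimetres aside while the robot is not near it.
Once in a run the grip may slacken for a moment while it holds something.
It also fails if it takes over 210 s, if anything falls off the work surface, if the arm or the gripper's body presses on something with over 40 N, if the wrist force passes 120 N, or if a joint passes its speed limit or range.

## Working session

There is one attempt and no reset: what is moved stays moved. The work goes in short steps, Python scripts to look and compute and a tool call to move; the robot and the scene stay as the last step left them, time stands still between calls to the robot, and variables do not carry over. Pictures are saved under pics/ and viewed, and the job is handed in when it is done.

Besides the shell and the picture viewer there is one more tool, called after "Request:" by a JSON object that holds its "fn" and its "kwargs", one argument or row to a line. carry_out: Moves the arm, as the interface text tells. Its arguments: {"type":"object","properties":{"commands":{"type":"array"},"grip_force":{"type":"number"}},"required":["commands"]}

```bash
mkdir -p pics; ls; python3 - <<'E'
from bench import r
import cv2
s=r.read_state(); print(s)
for n in ["side","top","wrist"]:
    i=r.camera_info(n); print(n,i)
    cv2.imwrite(f"pics/{n}0.png",r.camera(n))
E
```

```text
pics
{'time': 0.0, 'joint_positions': array([ 1.12738479,  0.33285615, -0.06471943,  1.4609361 ,  0.02158733,
        1.34989601, -0.08846495]), 'joint_vel': array([ 0.00157034,  0.00038163, -0.00180502, -0.00139564,  0.00021491,
       -0.00051251, -0.00228257]), 'joint_torque': array([-8.51770474e-04, -6.23252606e+01,  2.40610231e-02, -3.89899206e+01,
       -6.15008874e-02,  3.98011459e-02,  2.14385891e-04]), 'ee_pos': array([ 0.25516545, -0.57011809,  0.22176629]), 'eef_rot': array([ 8.39215678e-01, -5.43798268e-01, -6.00004642e-04, -3.61130307e-04]), 'ft_force': array([ 1.18794176, -0.30809126,  0.43333184]), 'torque': array([0.01938508, 0.00201706, 0.01731323]), 'width': 0.08741793522497232}
side {'fx': 359.3735690482292, 'fy': 359.3735690482292, 'cx': 253.3999977258178, 'cy': 194.49870091695553, 'origin': array([0.0978132 , 0.85801045, 0.90693458]), 'rotation': array([-0.21586752,  0.88631653, -0.39980239,  0.08945542])}
top {'fx': 404.61338063813656, 'fy': 404.61338063813656, 'cx': 255.97379554181623, 'cy': 190.76249831048682, 'origin': array([0.41365584, 0.02821428, 1.19762059]), 'rotation': array([-0.70501374,  0.70779277, -0.02882251,  0.03397471])}
wrist {'fx': 322.02785482947854, 'fy': 322.02785482947854, 'cx': 254.61717478215976, 'cy': 189.0383244190881, 'origin': array([ 0.33266882, -0.53624437,  0.38506834]), 'rotation': array([ 0.82968626, -0.53712251, -0.08322058,  0.12725739])}
```

View pics/top0.png

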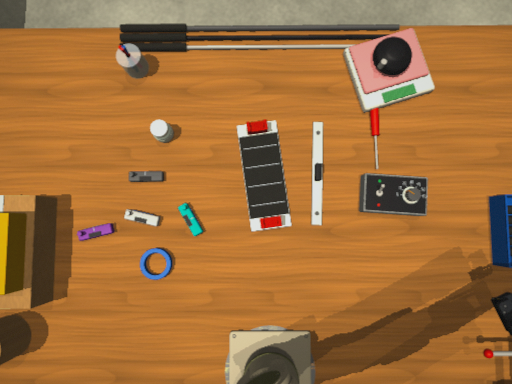

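View pics/side0.png

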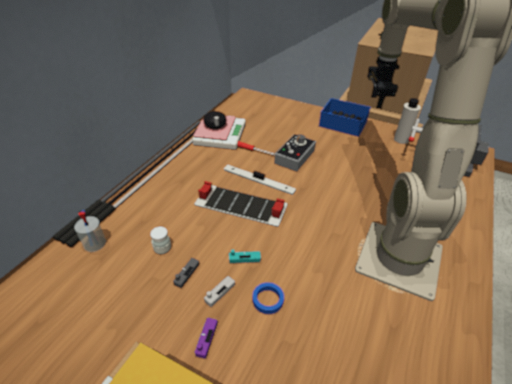

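View pics/wrist0.png

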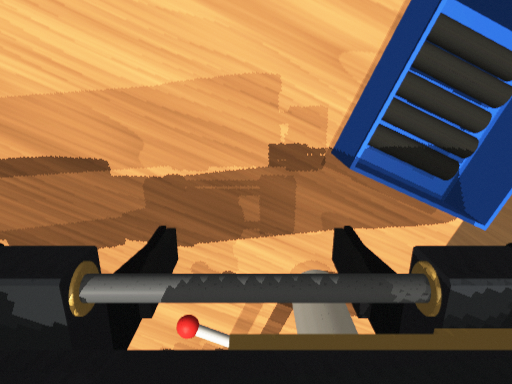

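```bash
cat > h.py <<'E'
import numpy as np, cv2
from bench import r
from scipy.spatial.transform import Rotation as R
def snap(n,tag,crop=None,k=1):
    i=r.camera_info(n); im=r.camera(n); np.save(f"pics/{tag}.npy",im)
    if crop: x0,y0,x1,y1=crop; v=im[y0:y1,x0:x1]
    else: v=im
    if k!=1: v=cv2.resize(v,None,fx=k,fy=k,interpolation=cv2.INTER_CUBIC)
    cv2.imwrite(f"pics/{tag}.png",v); return im,i
def cast(i,uv,z):
    uv=np.atleast_2d(np.asarray(uv,float))
    d=np.c_[(uv[:,0]-i['cx'])/i['fx'],(uv[:,1]-i['cy'])/i['fy'],np.ones(len(uv))]
    d=R.from_quat(i['rotation']).apply(d); o=np.array(i['origin'])
    return o+d*((z-o[2])/d[:,2])[:,None]
def proj(i,p):
    c=R.from_quat(i['rotation']).inv().apply(np.atleast_2d(p)-i['origin'])
    return np.c_[i['fx']*c[:,0]/c[:,2]+i['cx'],i['fy']*c[:,1]/c[:,2]+i['cy']]
def rect(mask,i,z,amin=20):
    cs,_=cv2.findContours(mask.astype(np.uint8),cv2.RETR_EXTERNAL,cv2.CHAIN_APPROX_NONE)
    out=[]
    for c in cs:
        if cv2.contourArea(c)<amin: continue
        w=cast(i,c[:,0,:],z)[:,:2]
        (cx,cy),(a,b),an=cv2.minAreaRect((w*1000).astype(np.float32))
        if a<b: a,b,an=b,a,an+90
        out.append((cx,cy,a,b,(an+90)%180-90,c[:,0].mean(0).round(1)))
    return out
def rows(pos,yaw=None):
    """delta in tool axes/units to reach a TCP position pointing down; yaw=world angle of tool x axis"""
    s=r.read_state(); q=R.from_quat(s['eef_rot'])
    d=q.inv().apply(np.array(pos)-s['ee_pos'])/0.025
    if yaw is None: t=[0,0,0]
    else:
        ca,sa=np.cos(yaw),np.sin(yaw)
        T=R.from_matrix(np.array([[ca,sa,0],[sa,-ca,0],[0,0,-1]]))
        t=np.degrees((q.inv()*T).as_rotvec())/5
    print("shift",np.round(d,2),"turn",np.round(t,2)); 
def st():
    s=r.read_state(); q=R.from_quat(s['eef_rot']).as_matrix()
    print("t%.2f"%s['time'],"tcp",s['ee_pos'].round(4),"yaw %.1f"%np.degrees(np.arctan2(q[1,0],q[0,0])),"tilt",q[:2,2].round(3),"F",s['ft_force'].round(1),"w %.4f"%s['width'],'q',s['joint_positions'].round(2))
E
python3 - <<'E'
from h import *
st()
im=cv2.imread('pics/top0.png')
a=im[110:290,60:320]; cv2.imwrite('pics/top0a.png',cv2.resize(a,None,fx=3,fy=3,interpolation=cv2.INTER_CUBIC))
b=im[90:240,230:440]; cv2.imwrite('pics/top0b.png',cv2.resize(b,None,fx=3.8,fy=3.8,interpolation=cv2.INTER_CUBIC))
i=r.camera_info('top')
for n,uv,z in [('dark',(146,176),.024),('bright',(142,217),.024),('turq',(190,219),.024),('purp',(96,232),.024),('ctl',(394,195),.055),('bar',(318,173),.012),('jig',(264,175),.008)]:
    print(n,cast(i,uv,z).round(3))
hsv=cv2.cvtColor(im,cv2.COLOR_BGR2HSV)
red=((hsv[...,0]<5)|(hsv[...,0]>175))&(hsv[...,1]>180)&(hsv[...,2]>100)
for x in rect(red,i,.045): print('red',np.round(x[:5],1),x[5])
E
```

```text
t0.15 tcp [ 0.2552 -0.5702  0.222 ] yaw -65.9 tilt [-0.     0.001] F [0.6 0.4 0.9] w 0.0872 q [ 1.13  0.33 -0.06  1.46  0.02  1.35 -0.09]
dark [[0.563 0.358 0.024]]
bright [[0.443 0.368 0.024]]
turq [[0.437 0.228 0.024]]
purp [[0.4   0.5   0.024]]
ctl [[ 0.502 -0.354  0.055]]
bar [[ 0.571 -0.147  0.012]]
jig [[0.566 0.013 0.008]]
red [  64.4 -600.    22.2   18.7   89.9] [488.  353.2]
red [427.7  -4.6  56.3  26.4 -82.1] [270.5 221.9]
red [704.5  33.3  55.8  28.6 -80.1] [256.7 126.1]
red [ 716.2 -307.9   79.8   22.8    3.4] [374.5 121.7]
```

View pics/top0a.png

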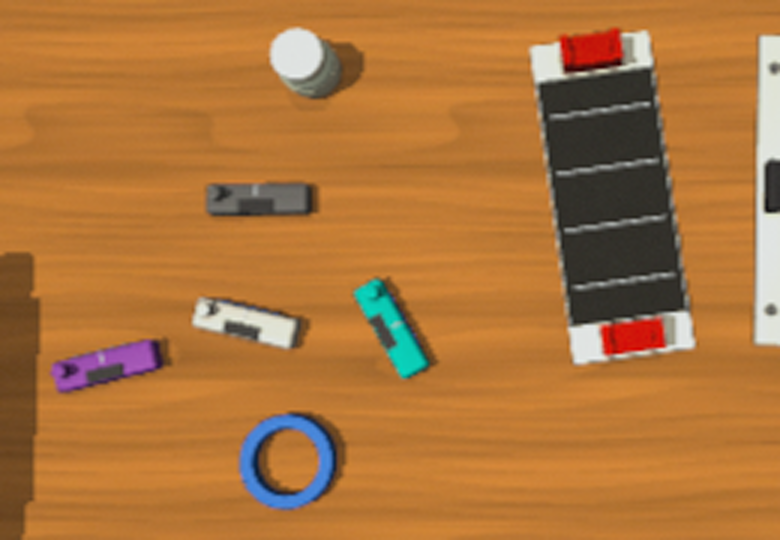

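View pics/top0b.png

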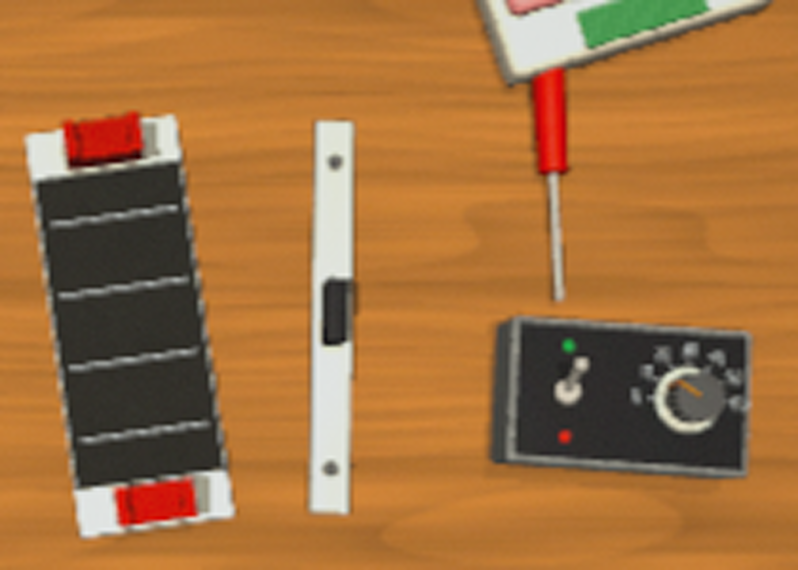

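```bash
python3 - <<'E'
from h import *
im=np.load('pics/x.npy') if 0 else cv2.imread('pics/top0.png'); i=r.camera_info('top')
c=np.array([[517,318],[750,333],[746,475],[508,460]])/3.8+[230,90]
p=cast(i,c,.055)[:,:2]; print(p.round(3), p.mean(0))
print(cast(i,np.array([[569,345],[565,436]])/3.8+[230,90],.055).round(3))
rows([.42,-.36,.25],np.radians(-93))
rows([.42,-.36,.25],np.radians(-66))
E
```

```text
[[ 0.563 -0.276]
 [ 0.551 -0.45 ]
 [ 0.445 -0.442]
 [ 0.457 -0.267]] [ 0.50383083 -0.35879931]
[[ 0.542 -0.315  0.055]
 [ 0.474 -0.31   0.055]]
shift [-4.98 -9.45 -1.12] turn [0.   0.01 5.42]
shift [-4.98 -9.45 -1.12] turn [0.   0.01 0.02]
```

Request:
{"fn": "carry_out", "kwargs": {
  "commands": [
    [[0, -1.2, -2.2, -0.3, 0, 0, 1.3], [0, -2.4, -4.6, -0.6, 0, 0, 2.6], [0, -3.6, -7, -0.9, 0, 0, 4], [0, -5, -9.4, -1.1, 0, 0, 5.4], [0, -5, -9.4, -1.1, 0, 0, 5.4], [0, -5, -9.4, -1.1, 0, 0, 5.4]]
  ]
}}

```text
time: 0.9
ee_pos: [0.4191, -0.3596, 0.2495]
eef_rot: [-0.69, 0.724, 0.001, 0.0]
ft_force: [-1.5, -0.9, -0.7]
width: 0.0871
```

```bash
python3 - <<'E'
from h import *
st(); snap('wrist','w1',None,1.5)
E
```

```text
t0.90 tcp [ 0.4191 -0.3596  0.2495] yaw -92.7 tilt [-0.001  0.001] F [-1.5 -0.9 -0.7] w 0.0871 q [ 0.79  0.17 -0.18  1.61  0.03  1.37 -1.02]
```

View pics/w1.png

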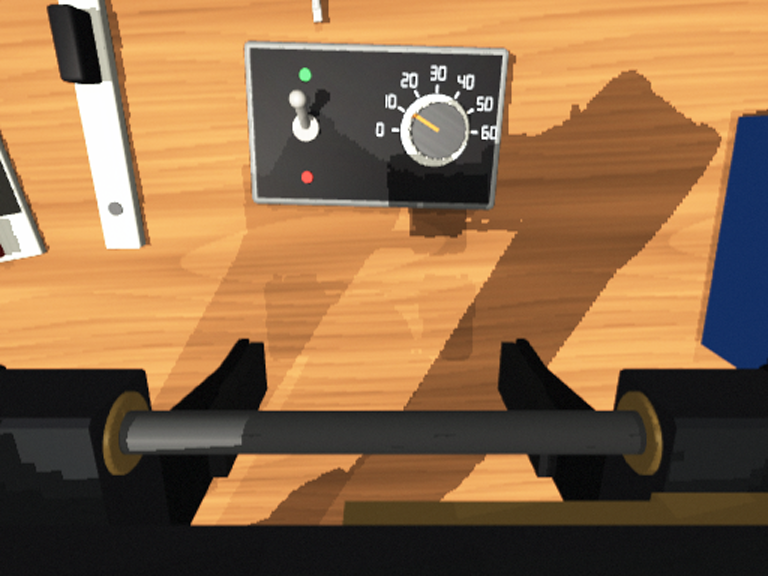

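The wrist view shows the controller. The green dot is at (305,75), the red dot at (307,177), the ball at (297,99) leaning rearward (on), and the sleeve line at (425,122) pointing to 10.

```bash
python3 - <<'E'
from h import *
i=r.camera_info('wrist')
f=lambda u,v,z: cast(i,[u/1.5,v/1.5],z)[0].round(4)
g=f(305,75,.055); d=f(307,177,.055); print('dots',g,d,(g+d)/2, 'ang',np.degrees(np.arctan2(*(g-d)[1::-1])))
cs=np.array([[246,43],[508,51],[493,208],[255,202]])
P=np.array([f(u,v,.055) for u,v in cs]);print(P,P.mean(0))
print('ball',f(297,99,.055+.034),'sleevetop',f(439,129,.083))
y=P[0]-P[1]; print(np.degrees(np.arctan2(y[1],y[0])), np.degrees(np.arctan2(*(P[3]-P[2])[1::-1])))
E
```

```text
dots [ 0.5414 -0.3143  0.055 ] [ 0.4733 -0.309   0.055 ] [ 0.50735 -0.31165  0.055  ] ang -4.450172468494425
[[ 0.5631 -0.2767  0.055 ]
 [ 0.5495 -0.4523  0.055 ]
 [ 0.4441 -0.4443  0.055 ]
 [ 0.4572 -0.269   0.055 ]] [ 0.503475 -0.360575  0.055   ]
ball [ 0.5241 -0.3127  0.089 ] sleevetop [ 0.5018 -0.402   0.083 ]
85.5713543344499 85.72628523973432
```

```bash
python3 - <<'E'
from h import *
a=np.radians(-4.4); ux=np.array([np.cos(a),np.sin(a),0]); p=np.array([.5072,-.3127,0])
for dx,z in [(.042,.15),(.042,.075),(.005,.075),(.04,.075),(.03,.2)]: rows(p+ux*dx+[0,0,z],np.radians(-94.4))
E
```

```text
shift [-2.07 -5.16  3.97] turn [0.01 0.01 0.31]
shift [-2.06 -5.16  6.97] turn [0.01 0.01 0.31]
shift [-2.1  -3.68  6.97] turn [0.01 0.01 0.31]
shift [-2.07 -5.08  6.97] turn [0.01 0.01 0.31]
shift [-2.08 -4.67  1.97] turn [0.01 0.01 0.31]
```

Request:
{"fn": "carry_out", "kwargs": {
  "commands": [
    [[255, -0.8, -2, 1.3, 0, 0, 0.3], [255, -1.6, -4, 2.6, 0, 0, 0.3], [255, -2.07, -5.16, 4, 0, 0, 0.3], [255, -2.07, -5.16, 5.5, 0, 0, 0.3], [255, -2.07, -5.16, 7, 0, 0, 0.3], [255, -2.07, -5.16, 7, 0, 0, 0.3], [255, -2.08, -4.7, 7, 0, 0, 0.3], [255, -2.09, -4.2, 7, 0, 0, 0.3], [255, -2.1, -3.7, 7, 0, 0, 0.3], [255, -2.1, -3.7, 7, 0, 0, 0.3]]
  ]
}}

```text
time: 2.2
ee_pos: [0.5146, -0.3111, 0.0775]
eef_rot: [-0.68, 0.733, -0.001, 0.002]
ft_force: [4.5, 9.9, 8.3]
width: 0.0081
```

```bash
python3 - <<'E'
from h import *
st(); snap('top','t1',(330,130,450,230),5)
E
```

```text
t2.20 tcp [ 0.5146 -0.3111  0.0775] yaw -94.3 tilt [0.005 0.001] F [4.5 9.9 8.3] w 0.0081 q [ 0.66  0.41 -0.24  1.68  0.1   1.06 -1.25]
```

View pics/t1.png

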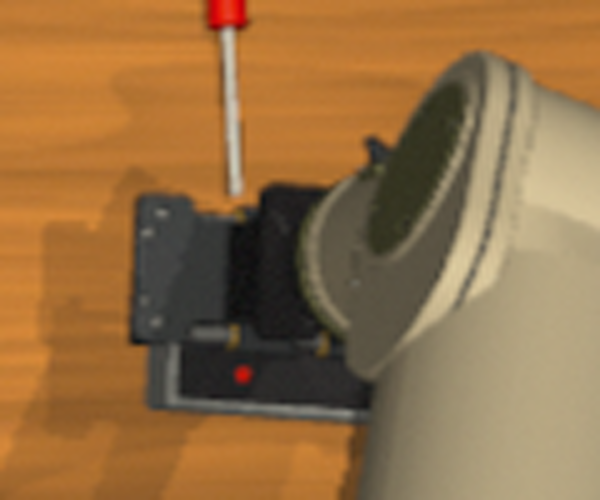

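Request:
{"fn": "carry_out", "kwargs": {
  "commands": [
    [[255, 0.05, 0.35, 0, 0, 0, 0], [255, 0.05, 0.75, 0, 0, 0, 0], [100, 0.05, 0.75, 0, 0, 0, 0], [100, 0.05, 0.75, 0, 0, 0, 0], [100, 0.05, 0.75, 0, 0, 0, 0], [100, 0.05, 0.75, -2, 0, 0, 0], [100, 0.05, 0.75, -4, 0, 0, 0], [0, 0.05, 0, -6, 0, 0, 0], [0, 0, -0.5, -6.5, 0, 0, 0], [0, 0, -0.5, -6.5, 0, 0, 0]]
  ],
  "grip_force": 3
}}

```text
time: 3.5
ee_pos: [0.5276, -0.3123, 0.2409]
eef_rot: [-0.681, 0.733, -0.002, 0.003]
ft_force: [0.3, -0.3, -0.5]
width: 0.0753
```

```bash
python3 - <<'E'
from h import *
st(); snap('wrist','w2',None,1.5); snap('side','s2',(220,80,420,230),4)
E
```

```text
t3.50 tcp [ 0.5276 -0.3123  0.2409] yaw -94.2 tilt [0.007 0.   ] F [ 0.3 -0.3 -0.5] w 0.0753 q [ 0.66  0.3  -0.24  1.46  0.07  1.38 -1.23]
```

View pics/w2.png

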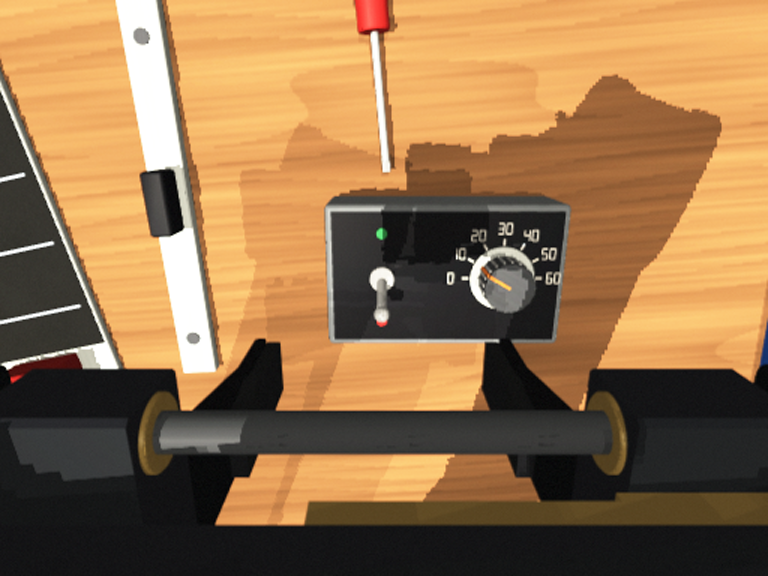

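View pics/s2.png

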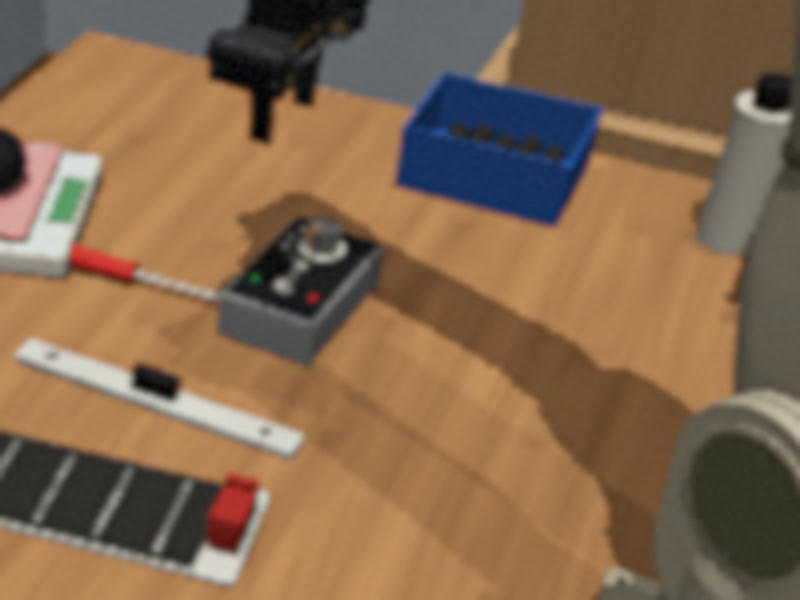

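```bash
python3 - <<'E'
from h import *
i=r.camera_info('wrist'); print(cast(i,[503/1.5,281/1.5],.083), cast(i,[382/1.5,316/1.5],.089))
for z in (.13,.061): rows([.5005,-.4025,z],np.radians(-49))
E
```

```text
[[ 0.5062337 -0.3942237  0.083    ]] [[ 0.48883633 -0.30908907  0.089     ]]
shift [3.68 0.75 4.35] turn [-0.04  0.01 -9.05]
shift [3.68 0.76 7.11] turn [-0.04  0.01 -9.05]
```

```bash
python3 - <<'E'
from h import *
im=np.load('pics/w2.npy'); cv2.imwrite('pics/w2c.png',cv2.resize(im[120:235,200:390],None,fx=4,fy=4,interpolation=cv2.INTER_CUBIC))
i=r.camera_info('wrist'); print(proj(i,[[.5003,-.4025,.083],[.5003,-.4025,.057],[.5072,-.3127,.055]]))
E
```

```text
[[343.30023597 192.21111206]
 [337.23204446 185.07823956]
 [256.71737062 184.29869906]]
```

View pics/w2c.png

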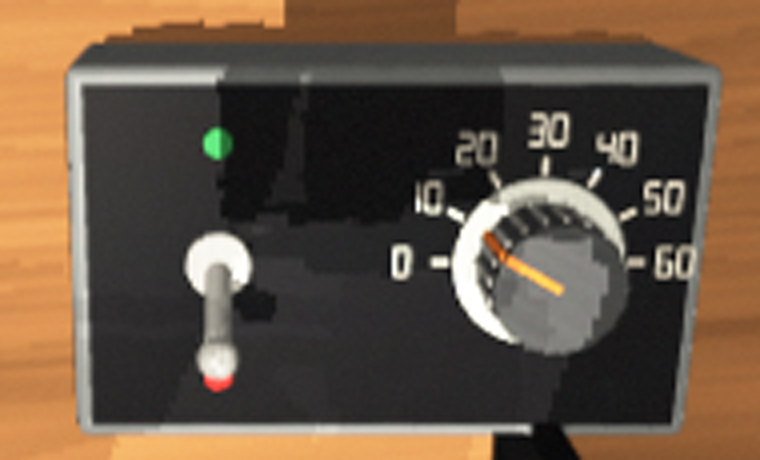

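Request:
{"fn": "carry_out", "kwargs": {
  "commands": [
    [[60, 0.6, 0.1, 0.7, 0, 0, -1.8], [60, 1.4, 0.3, 1.6, 0, 0, -3.6], [60, 2.2, 0.45, 2.5, 0, 0, -5.4], [60, 3, 0.6, 3.4, 0, 0, -7.2], [60, 3.6, 0.76, 4.3, 0, 0, -9], [60, 3.6, 0.76, 4.3, 0, 0, -9], [60, 3.6, 0.76, 5.7, 0, 0, -9], [60, 3.6, 0.76, 7.1, 0, 0, -9], [60, 3.6, 0.76, 7.1, 0, 0, -9], [60, 3.6, 0.76, 7.1, 0, 0, -9]]
  ]
}}

```text
time: 4.85
ee_pos: [0.5017, -0.4004, 0.0632]
eef_rot: [0.909, -0.417, 0.002, -0.001]
ft_force: [-0.8, -0.6, -0.7]
width: 0.0666
```

```bash
python3 - <<'E'
from h import *
st(); snap('side','s3',(220,80,420,230),4)
E
```

```text
t4.85 tcp [ 0.5017 -0.4004  0.0632] yaw -49.3 tilt [0.005 0.001] F [-0.8 -0.6 -0.7] w 0.0666 q [ 0.83  0.51 -0.3   1.58  0.16  1.08 -0.37]
```

View pics/s3.png

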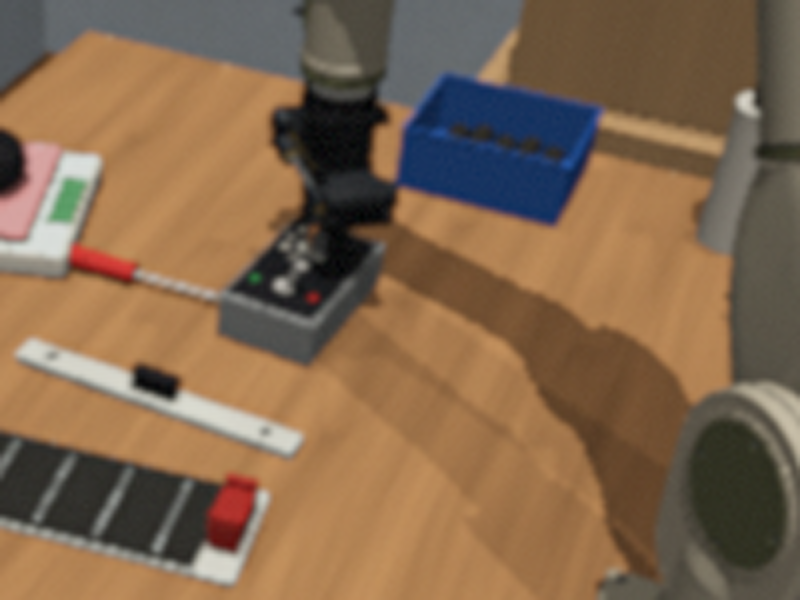

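Request:
{"fn": "carry_out", "kwargs": {
  "commands": [
    [[255, 0, 0, 0, 0, 0, 0], [255, 0, 0, 0, 0, 0, 0], [255, 0, 0, 0, 0, 0, 0], [255, 0, 0, 0, 0, 0, 0], [255, 0, 0, 0, 0, 0, 0], [255, 0, 0, 0, 0, 0, 0]]
  ],
  "grip_force": 20
}}

```text
time: 5.65
ee_pos: [0.5012, -0.3998, 0.0634]
eef_rot: [0.909, -0.417, 0.001, -0.002]
ft_force: [-4.4, 4.6, 5.8]
width: 0.0353
```

```bash
python3 -c "
from h import *
st()"
```

```text
t5.65 tcp [ 0.5012 -0.3998  0.0634] yaw -49.3 tilt [0.004 0.002] F [-4.4  4.6  5.8] w 0.0353 q [ 0.83  0.51 -0.3   1.58  0.16  1.08 -0.37]
```

Request:
{"fn": "carry_out", "kwargs": {
  "commands": [
    [[255, 0, 0, 0, 0, 0, 1.8], [255, 0, 0, 0, 0, 0, 3.6], [255, 0, 0, 0, 0, 0, 5.4], [255, 0, 0, 0, 0, 0, 7.2], [255, 0, 0, 0, 0, 0, 9], [255, 0, 0, 0, 0, 0, 10.8], [255, 0, 0, 0, 0, 0, 12.6], [255, 0, 0, 0, 0, 0, 14.4], [255, 0, 0, 0, 0, 0, 16.2], [255, 0, 0, 0, 0, 0, 18], [255, 0, 0, 0, 0, 0, 18.2], [255, 0, 0, 0, 0, 0, 18.2]]
  ]
}}

```text
time: 7.15
ee_pos: [0.5011, -0.4001, 0.0635]
eef_rot: [-0.341, 0.94, -0.0, 0.002]
ft_force: [0.4, -1.9, 1.3]
width: 0.035
```

Request:
{"fn": "carry_out", "kwargs": {
  "commands": [
    [[60, 0, 0, 0, 0, 0, 0], [60, 0, 0, 0, 0, 0, 0], [60, 0, 0, 0, 0, 0, 0], [60, 0, 0, 0, 0, 0, 0], [60, 0, 0, -2, 0, 0, -2], [0, 0, 0, -4, 0, 0, -4], [0, 0, 0, -6, 0, 0, -6], [0, 0, 0, -7, 0, 0, -8], [0, 0, 0, -7, 0, 0, -9], [0, 0, 0, -7, 0, 0, -9]]
  ]
}}

```text
time: 8.4
ee_pos: [0.5004, -0.4003, 0.2386]
eef_rot: [-0.674, 0.738, -0.001, 0.002]
ft_force: [0.2, 0.1, 0.3]
width: 0.0866
```

```bash
python3 - <<'E'
from h import *
st(); snap('wrist','w4',None,1.5)
E
```

```text
t8.40 tcp [ 0.5004 -0.4003  0.2386] yaw -95.2 tilt [0.004 0.001] F [0.2 0.1 0.3] w 0.0866 q [ 0.7   0.36 -0.12  1.39  0.04  1.39 -1.09]
```

View pics/w4.png

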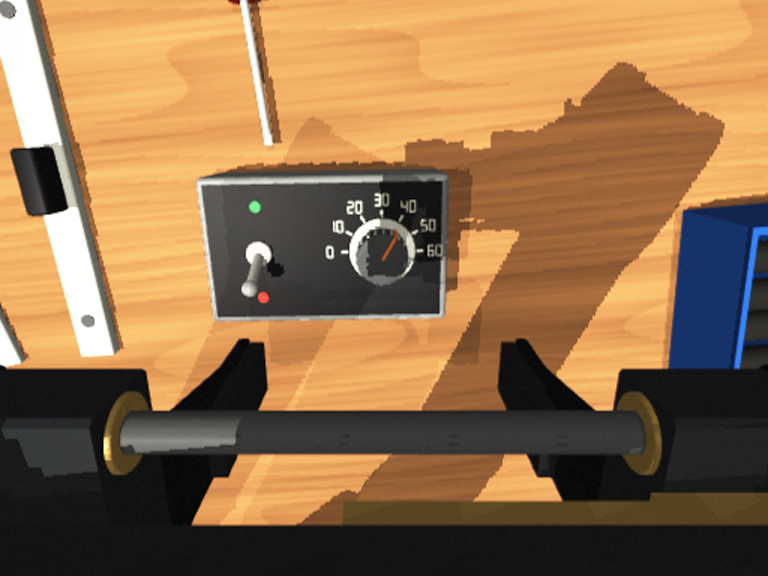

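```bash
python3 - <<'E'
from h import *
im,i=snap('top','t5',(60,110,320,290),3)
hsv=cv2.cvtColor(im,cv2.COLOR_BGR2HSV)
sat=hsv[...,1]; v=hsv[...,2]
m=(sat<70); m[:, :100]=0; m[:150]=0; m[260:]=0; m[:,200:]=0
for x in rect(m,i,.024,30): print('head',np.round(x[:5],1),x[5], v[int(x[5][1]),int(x[5][0])])
m=(v<75)&(sat<90); mm=np.zeros_like(m); mm[120:235,235:295]=m[120:235,235:295]
mm=cv2.morphologyEx(mm.astype(np.uint8),cv2.MORPH_CLOSE,np.ones((5,5)))
for x in rect(mm,i,.008,100): print('bed',np.round(x[:5],1),x[5])
m=(v>100)&(sat<60); mm=np.zeros_like(m); mm[110:240,305:335]=m[110:240,305:335]
for x in rect(mm,i,.012,100): print('bar',np.round(x[:5],1),x[5])
E
```

```text
head [443.9 368.5 101.5  31.1  76.5] [141.7 217. ] 206
head [561.5 359.9  97.3  26.5  89.7] [145.9 176.2] 82
bed [566.8  14.7 241.4 111.2   7.8] [263.4 175.1]
bar [ 572.8 -143.5  303.7   29.6   -1. ] [316.6 173.1]
```

View pics/t5.png

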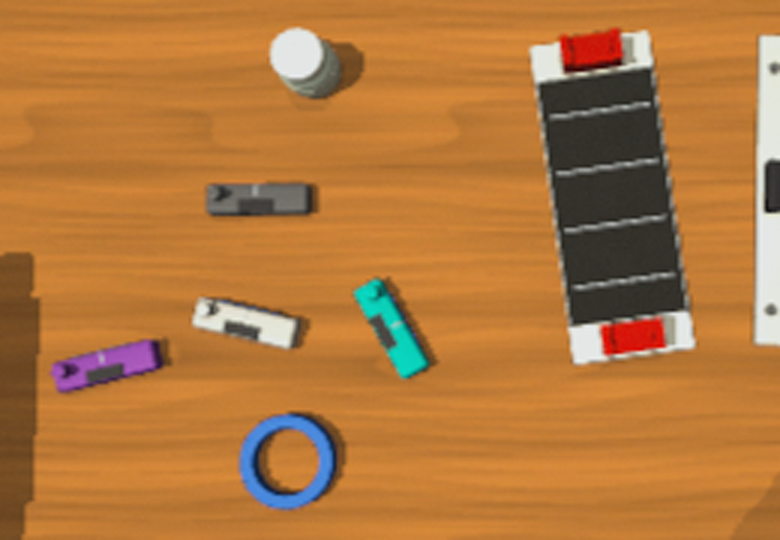

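```bash
python3 - <<'E'
from h import *
rows([.48,-.02,.24],np.radians(-55))
E
```

```text
shift [-15.07   2.2   -0.06] turn [-0.04  0.01 -8.05]
```

Request:
{"fn": "carry_out", "kwargs": {
  "commands": [
    [[0, -1.5, 0.2, 0, 0, 0, -0.8], [0, -3.3, 0.5, 0, 0, 0, -1.8], [0, -5.2, 0.8, 0, 0, 0, -2.8], [0, -7.1, 1, 0, 0, 0, -3.8], [0, -9, 1.3, 0, 0, 0, -4.8], [0, -11, 1.6, 0, 0, 0, -5.8], [0, -13, 1.9, 0, 0, 0, -6.9], [0, -15, 2.2, 0, 0, 0, -8], [0, -15, 2.2, 0, 0, 0, -8], [0, -15, 2.2, 0, 0, 0, -8]]
  ]
}}

```text
time: 9.75
ee_pos: [0.4798, -0.0223, 0.2383]
eef_rot: [0.885, -0.465, 0.001, -0.001]
ft_force: [-0.0, -1.6, -0.5]
width: 0.0869
```

```bash
python3 - <<'E'
from h import *
st()
rows([.44,.35,.20],np.radians(-13.5))
E
```

```text
t9.75 tcp [ 0.4798 -0.0223  0.2383] yaw -55.4 tilt [0.002 0.001] F [-0.  -1.6 -0.5] w 0.0869 q [ 0.4   0.03 -0.45  1.79  0.01  1.33 -1.02]
shift [-13.16  -7.15   1.55] turn [-0.03 -0.01 -8.38]
```

Request:
{"fn": "carry_out", "kwargs": {
  "commands": [
    [[0, -1.6, -0.9, 0.2, 0, 0, -1.1], [0, -3.2, -1.8, 0.4, 0, 0, -2.1], [0, -4.9, -2.7, 0.6, 0, 0, -3.1], [0, -6.6, -3.6, 0.8, 0, 0, -4.2], [0, -8.3, -4.5, 1, 0, 0, -5.3], [0, -10, -5.4, 1.2, 0, 0, -6.4], [0, -11.7, -6.3, 1.4, 0, 0, -7.5], [0, -13.2, -7.1, 1.5, 0, 0, -8.4], [0, -13.2, -7.1, 1.5, 0, 0, -8.4], [0, -13.2, -7.1, 1.5, 0, 0, -8.4]]
  ]
}}

```text
time: 11.0
ee_pos: [0.4395, 0.3487, 0.2007]
eef_rot: [0.993, -0.118, 0.001, -0.0]
ft_force: [0.8, -0.3, -0.1]
width: 0.0867
```

```bash
python3 - <<'E'
from h import *
st(); snap('wrist','w6',None,1.5); snap('top','t6',(60,110,320,290),3)
E
```

```text
t11.00 tcp [0.4395 0.3487 0.2007] yaw -13.6 tilt [0.002 0.   ] F [ 0.8 -0.3 -0.1] w 0.0867 q [-0.08  0.3  -0.8   1.63  0.22  1.3  -1.15]
```

View pics/w6.png

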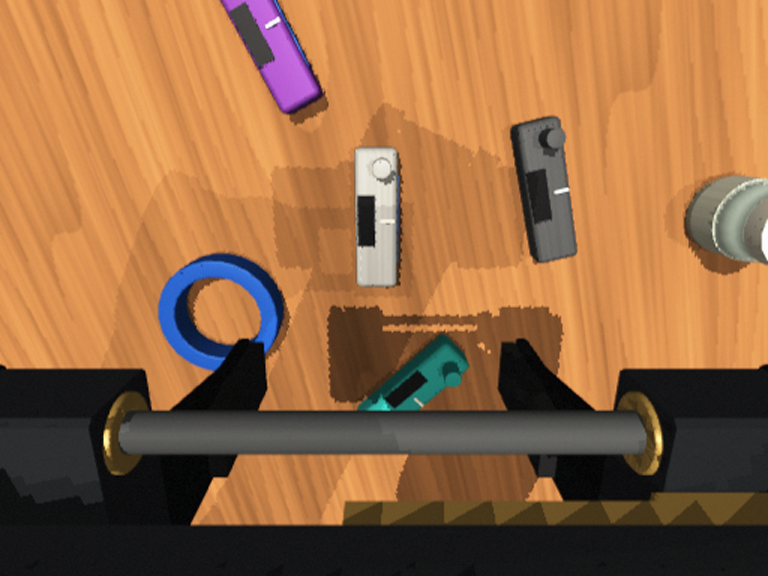

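View pics/t6.png

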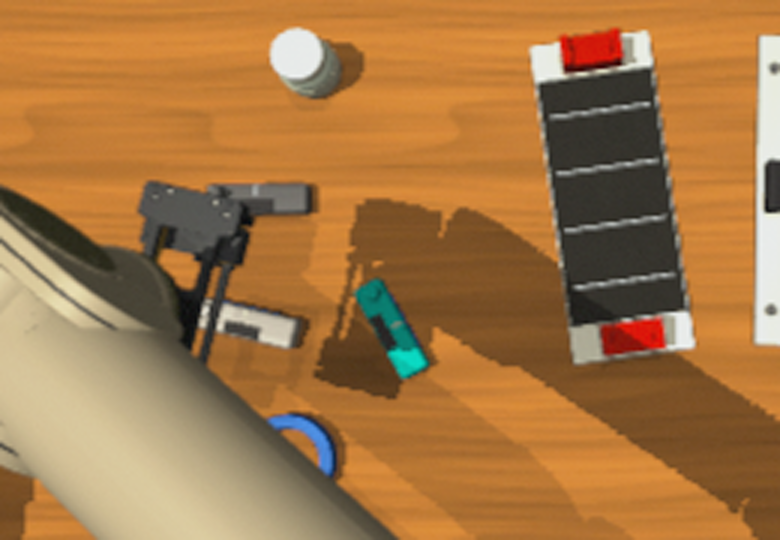

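```bash
python3 - <<'E'
from h import *
im=np.load('pics/w6.npy'); i=r.camera_info('wrist')
hsv=cv2.cvtColor(im,cv2.COLOR_BGR2HSV)
m=(hsv[...,1]<60); mm=np.zeros_like(m); mm[70:200,225:400]=m[70:200,225:400]
mm=cv2.morphologyEx(mm.astype(np.uint8),cv2.MORPH_CLOSE,np.ones((5,5)))
for x in rect(mm,i,.024,100): print(np.round(x[:5],1),x[5])
for c in ([377,215],[390,215]): print(cast(i,np.array(c)/1.5,.024))
print('tape',cast(i,np.array([220,312])/1.5,.025), 'glue top', )
for z in (.10,.004): rows([.4435,.3685,z],np.radians(-13.5))
E
```

```text
[443.4 372.7  98.4  30.2  77. ] [250.7 143.9]
[563.2 363.5  98.4  34.5 -89.3] [363. 125.]
[[0.44461221 0.37536369 0.024     ]]
[[0.45354713 0.37320689 0.024     ]]
tape [[0.312949   0.33226183 0.025     ]] glue top
shift [-0.05 -0.81  4.04] turn [-0.01 -0.03 -0.02]
shift [-0.06 -0.81  7.88] turn [-0.01 -0.03 -0.02]
```

Request:
{"fn": "carry_out", "kwargs": {
  "commands": [
    [[0, -0.05, -0.9, 1.5, 0, 0, 0], [0, -0.05, -0.9, 3.5, 0, 0, 0], [0, -0.05, -0.9, 5.5, 0, 0, 0], [0, -0.05, -0.9, 6.9, 0, 0, 0], [0, -0.05, -0.9, 7.8, 0, 0, 0], [0, -0.05, -0.9, 7.85, 0, 0, 0], [0, -0.05, -0.9, 7.85, 0, 0, 0]]
  ]
}}

```text
time: 11.98
ee_pos: [0.4451, 0.3711, 0.0062]
eef_rot: [0.993, -0.119, 0.002, -0.001]
ft_force: [-0.9, 0.6, 0.7]
width: 0.0869
```

```bash
python3 -c "
from h import *
st()"
```

```text
t11.97 tcp [0.4451 0.3711 0.0062] yaw -13.6 tilt [0.004 0.002] F [-0.9  0.6  0.7] w 0.0869 q [-0.21  0.55 -0.7   1.77  0.43  0.97 -1.32]
```

Request:
{"fn": "carry_out", "kwargs": {
  "commands": [
    [[255, 0, 0, 0, 0, 0, 0], [255, 0, 0, 0, 0, 0, 0], [255, 0, 0, 0, 0, 0, 0], [255, 0, 0, 0, 0, 0, 0], [255, 0, 0, 0, 0, 0, 0], [255, 0, 0, 0, 0, 0, 0], [255, 0, 0, -0.6, 0, 0, 0], [255, 0, 0, -2, 0, 0, 0], [255, 0, 0, -3.4, 0, 0, 0], [255, 0, 0, -3.4, 0, 0, 0]]
  ],
  "grip_force": 40
}}

```text
time: 13.22
ee_pos: [0.446, 0.3722, 0.0945]
eef_rot: [0.993, -0.119, 0.004, -0.003]
ft_force: [-0.5, -0.9, -2.9]
width: 0.0293
```

```bash
python3 - <<'E'
from h import *
st()
a=np.radians(7.8); J=np.array([.5668,.0147]); ux=np.array([np.cos(a),np.sin(a)])
for d in(.0285,-.0285): print(J+d*ux)
p=J+.0285*ux
rows([*p,.15],a)
E
```

```text
t13.22 tcp [0.446  0.3722 0.0945] yaw -13.6 tilt [0.008 0.004] F [-0.5 -0.9 -2.9] w 0.0293 q [-0.16  0.44 -0.76  1.71  0.34  1.12 -1.26]
[0.59503631 0.01856789]
[0.53856369 0.01083211]
shift [ 9.14 12.33 -2.23] turn [-0.05 -0.09 -4.28]
```

Request:
{"fn": "carry_out", "kwargs": {
  "commands": [
    [[255, 0.6, 0.8, -0.8, 0, 0, -0.3], [255, 1.7, 2.3, -1.6, 0, 0, -0.8], [255, 2.9, 4, -2.2, 0, 0, -1.4], [255, 4.2, 5.7, -2.2, 0, 0, -2], [255, 5.5, 7.4, -2.2, 0, 0, -2.6], [255, 6.8, 9.2, -2.2, 0, 0, -3.2], [255, 8.1, 10.9, -2.2, 0, 0, -3.8], [255, 9.1, 12.3, -2.2, -0.05, -0.1, -4.3], [255, 9.1, 12.3, -2.2, -0.05, -0.1, -4.3], [255, 9.1, 12.3, -2.2, -0.05, -0.1, -4.3]]
  ]
}}

```text
time: 14.48
ee_pos: [0.5935, 0.0202, 0.1484]
eef_rot: [0.998, 0.069, -0.001, -0.001]
ft_force: [-0.5, 0.6, -3.2]
width: 0.0297
```

```bash
python3 - <<'E'
from h import *
st()
a=np.radians(7.8); J=np.array([.5668,.0147]); ux=np.array([np.cos(a),np.sin(a)])
p=J+.0285*ux
for z in (.03,.0145):rows([*p,z],a)
snap('wrist','w7',None,1.5)
E
```

```text
t14.47 tcp [0.5935 0.0202 0.1484] yaw 7.9 tilt [-0.002  0.001] F [-0.5  0.6 -3.2] w 0.0297 q [ 0.44  0.4  -0.69  1.61  0.27  1.23 -0.16]
shift [0.06 0.08 4.74] turn [-0.01  0.02  0.02]
shift [0.06 0.08 5.36] turn [-0.01  0.02  0.02]
```

View pics/w7.png

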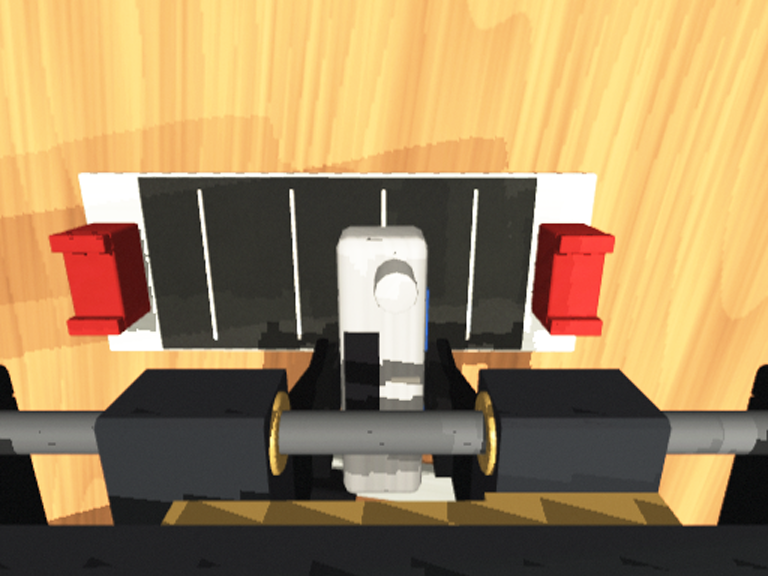

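```bash
python3 - <<'E'
from h import *
i=r.camera_info('wrist')
P=cast(i,np.array([[80,173],[597,173],[578,350],[109,350]])/1.5,.008)[:,:2]; print(P.round(4),P.mean(0), np.degrees(np.arctan2(*(P[1]-P[0])[::-1])),np.linalg.norm(P[1]-P[0]),np.linalg.norm(P[1]-P[2]))
E
```

```text
[[ 0.4026  0.0533]
 [ 0.7178  0.0976]
 [ 0.7371 -0.0201]
 [ 0.4169 -0.0652]] [0.56861998 0.01641572] 7.9977464376564065 0.3182498438528822 0.11924478963477216
```

Request:
{"fn": "carry_out", "kwargs": {
  "commands": [
    [[255, 0.06, 0.08, 1.5, 0, 0, 0], [255, 0.06, 0.08, 3.2, 0, 0, 0], [255, 0.06, 0.08, 4.5, 0, 0, 0], [255, 0.06, 0.08, 5, 0, 0, 0], [255, 0.06, 0.08, 5.3, 0, 0, 0], [255, 0.06, 0.08, 5.4, 0, 0, 0], [255, 0.06, 0.08, 5.4, 0, 0, 0]]
  ]
}}

```text
time: 15.4
ee_pos: [0.594, 0.0202, 0.0186]
eef_rot: [0.998, 0.07, -0.002, 0.001]
ft_force: [-28.2, -1.4, 46.6]
width: 0.0297
```

```bash
python3 -c "
from h import *
st()"
```

```text
t15.40 tcp [0.594  0.0202 0.0186] yaw 8.0 tilt [-0.003 -0.001] F [-28.2  -1.4  46.6] w 0.0297 q [ 0.39  0.55 -0.64  1.72  0.38  1.01 -0.24]
```

Request:
{"fn": "carry_out", "kwargs": {
  "commands": [
    [[255, 0, 0, -0.05, 0, 0, 0], [255, 0, 0, -0.1, 0, 0, 0], [130, 0, 0, -0.1, 0, 0, 0], [130, 0, 0, -0.1, 0, 0, 0], [130, 0, 0, -0.1, 0, 0, 0], [130, 0, 0, -0.1, 0, 0, 0], [130, 0, 0, -1.5, 0, 0, 0], [130, 0, 0, -3.5, 0, 0, 0], [0, 0, 0, -5.5, 0, 0, 0], [0, 0, 0, -7, 0, 0, 0], [0, 0, 0, -7, 0, 0, 0]]
  ]
}}

```text
time: 16.77
ee_pos: [0.5962, 0.0209, 0.1969]
eef_rot: [0.998, 0.07, 0.001, 0.001]
ft_force: [-0.1, 0.4, -0.6]
width: 0.0652
```

```bash
python3 - <<'E'
from h import *
st(); snap('top','t8',(60,110,320,290),3); snap('side','s8',(150,130,350,380),2.4)
rows([.53,.30,.2],np.radians(0))
E
```

```text
t16.77 tcp [0.5962 0.0209 0.1969] yaw 8.0 tilt [ 0.002 -0.001] F [-0.1  0.4 -0.6] w 0.0652 q [ 0.45  0.37 -0.7   1.55  0.24  1.32 -0.14]
shift [ -1.   -11.44  -0.28] turn [0.02 0.04 1.6 ]
```

View pics/t8.png

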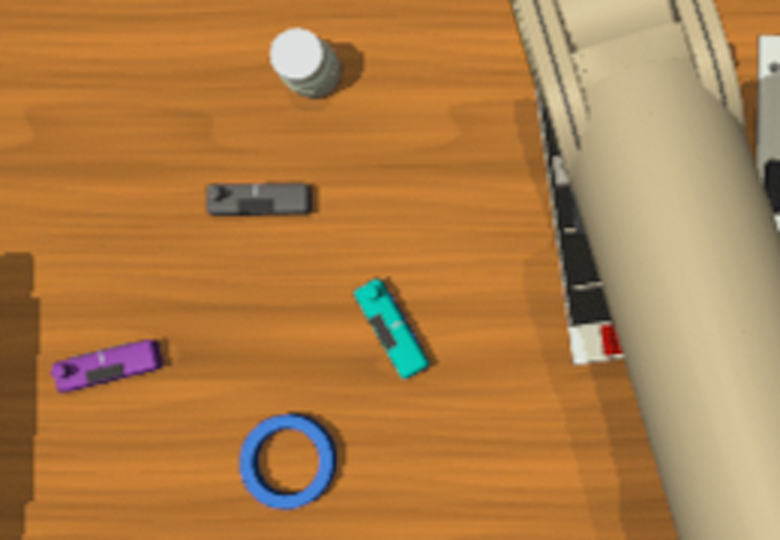

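View pics/s8.png

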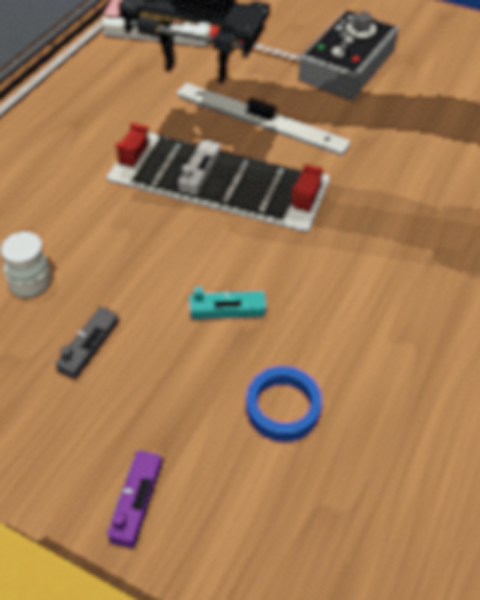

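```bash
python3 - <<'E'
from h import *
for z in (.15,.004): rows([.5625,.362,z],np.radians(0))
E
```

```text
shift [  0.64 -13.71   1.71] turn [0.02 0.04 1.6 ]
shift [  0.66 -13.72   7.55] turn [0.02 0.04 1.6 ]
```

Request:
{"fn": "carry_out", "kwargs": {
  "commands": [
    [[0, 0, -1.5, 0, 0, 0, 0.2], [0, 0.1, -3.4, 0, 0, 0, 0.4], [0, 0.2, -5.4, 0, 0, 0, 0.6], [0, 0.3, -7.4, 0.3, 0, 0, 0.9], [0, 0.4, -9.4, 0.7, 0, 0, 1.1], [0, 0.5, -11.4, 1.2, 0, 0, 1.3], [0, 0.65, -13.7, 1.7, 0, 0, 1.6], [0, 0.65, -13.7, 3.4, 0, 0, 1.6], [0, 0.65, -13.7, 5.4, 0, 0, 1.6], [0, 0.65, -13.7, 6.8, 0, 0, 1.6], [0, 0.65, -13.7, 7.5, 0, 0, 1.6], [0, 0.65, -13.7, 7.5, 0, 0, 1.6]]
  ]
}}

```text
time: 18.38
ee_pos: [0.5616, 0.3613, 0.0042]
eef_rot: [1.0, 0.0, -0.003, 0.001]
ft_force: [-0.4, -0.4, -0.1]
width: 0.0868
```

```bash
python3 - <<'E'
from h import *
st(); snap('wrist','w9')
E
```

```text
t18.38 tcp [0.5616 0.3613 0.0042] yaw 0.0 tilt [-0.005 -0.002] F [-0.4 -0.4 -0.1] w 0.0868 q [-0.17  0.72 -0.67  1.51  0.48  1.09 -0.94]
```

View pics/w9.png

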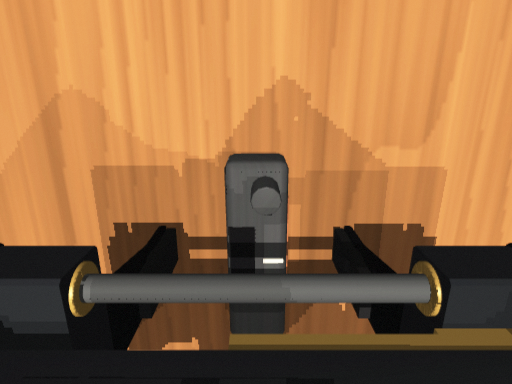

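The dark head sits square between the open fingers, with its hosel at (265,190). I'm closing on it and lifting.

Request:
{"fn": "carry_out", "kwargs": {
  "commands": [
    [[255, 0, 0, 0, 0, 0, 0], [255, 0, 0, 0, 0, 0, 0], [255, 0, 0, 0, 0, 0, 0], [255, 0, 0, 0, 0, 0, 0], [255, 0, 0, 0, 0, 0, 0], [255, 0, 0, 0, 0, 0, 0], [255, 0, 0, -0.6, 0, 0, 0], [255, 0, 0, -2, 0, 0, 0], [255, 0, 0, -4, 0, 0, 0], [255, 0, 0, -5.6, 0, 0, 0], [255, 0, 0, -5.6, 0, 0, 0]]
  ]
}}

```text
time: 19.8
ee_pos: [0.5638, 0.3632, 0.1495]
eef_rot: [1.0, 0.0, 0.0, -0.001]
ft_force: [0.1, -0.1, -4.5]
width: 0.0294
```

```bash
python3 - <<'E'
from h import *
st()
a=np.radians(7.9); J=np.array([.567,.0152]); ux=np.array([np.cos(a),np.sin(a)])
p=J-.0285*ux
rows([*p,.15],a)
E
```

```text
t19.80 tcp [0.5638 0.3632 0.1495] yaw 0.0 tilt [0.001 0.002] F [ 0.1 -0.1 -4.5] w 0.0294 q [-0.14  0.58 -0.73  1.39  0.39  1.31 -0.88]
shift [-1.01 14.08 -0.05] turn [-0.02 -0.01 -1.58]
```

Request:
{"fn": "carry_out", "kwargs": {
  "commands": [
    [[255, -0.1, 1.2, 0, 0, 0, -0.1], [255, -0.2, 3, 0, 0, 0, -0.3], [255, -0.35, 5, 0, 0, 0, -0.6], [255, -0.5, 7, 0, 0, 0, -0.8], [255, -0.65, 9, 0, 0, 0, -1], [255, -0.8, 11, 0, 0, 0, -1.3], [255, -0.9, 12.7, 0, 0, 0, -1.5], [255, -1, 14.1, 0, 0, 0, -1.6], [255, -1, 14.1, 0, 0, 0, -1.6], [255, -1, 14.1, 0, 0, 0, -1.6]]
  ]
}}

```text
time: 21.05
ee_pos: [0.5382, 0.0113, 0.148]
eef_rot: [0.998, 0.07, -0.0, -0.001]
ft_force: [-0.2, 0.8, -4.1]
width: 0.0297
```

```bash
python3 - <<'E'
from h import *
st()
a=np.radians(7.9); J=np.array([.567,.0152]); ux=np.array([np.cos(a),np.sin(a)])
p=J-.0285*ux
rows([*p,.0145],a); snap('wrist','w10',None,1.5)
E
```

```text
t21.05 tcp [0.5382 0.0113 0.148 ] yaw 8.0 tilt [-0.001  0.002] F [-0.2  0.8 -4.1] w 0.0297 q [ 0.53  0.28 -0.73  1.76  0.2   1.18 -0.12]
shift [0.02 0.02 5.34] turn [-0.03  0.    0.03]
```

View pics/w10.png

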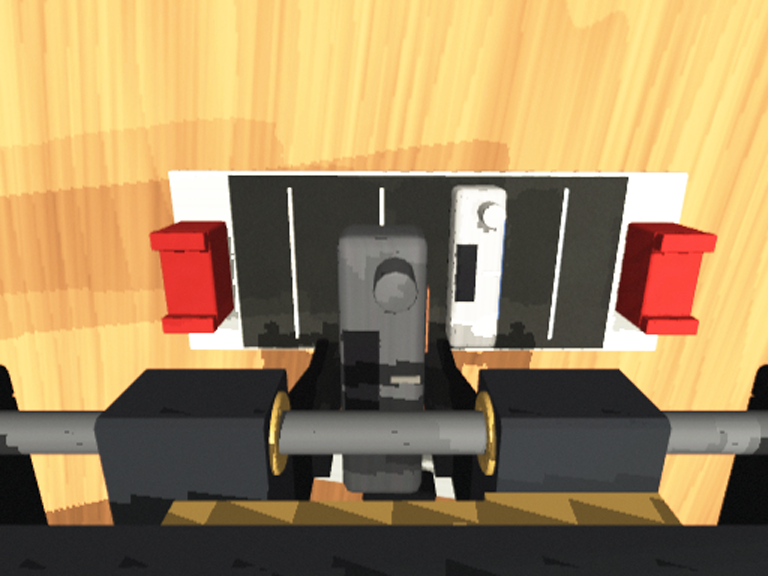

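Request:
{"fn": "carry_out", "kwargs": {
  "commands": [
    [[255, 0.02, 0.02, 1.5, 0, 0, 0], [255, 0.02, 0.02, 3.2, 0, 0, 0], [255, 0.02, 0.02, 4.4, 0, 0, 0], [255, 0.02, 0.02, 4.9, 0, 0, 0], [255, 0.02, 0.02, 5.15, 0, 0, 0], [255, 0.02, 0.02, 5.2, 0, 0, 0], [255, 0.02, 0.02, 5.2, 0, 0, 0]]
  ]
}}

```text
time: 21.98
ee_pos: [0.5397, 0.012, 0.0192]
eef_rot: [0.997, 0.071, 0.001, -0.001]
ft_force: [-0.0, -0.3, -3.6]
width: 0.0299
```

```bash
python3 -c "
from h import *
st()"
```

```text
t21.98 tcp [0.5397 0.012  0.0192] yaw 8.1 tilt [0.001 0.002] F [-0.  -0.3 -3.6] w 0.0299 q [ 0.47  0.45 -0.67  1.86  0.34  0.95 -0.22]
```

Request:
{"fn": "carry_out", "kwargs": {
  "commands": [
    [[255, 0, 0, 0.15, 0, 0, 0], [255, 0, 0, 0.25, 0, 0, 0], [255, 0, 0, 0.25, 0, 0, 0]]
  ]
}}

```text
time: 22.35
ee_pos: [0.54, 0.0117, 0.0173]
eef_rot: [0.998, 0.071, 0.001, 0.0]
ft_force: [-23.4, -2.2, 50.1]
width: 0.0296
```

Request:
{"fn": "carry_out", "kwargs": {
  "commands": [
    [[255, 0, 0, -0.05, 0, 0, 0], [255, 0, 0, -0.08, 0, 0, 0], [140, 0, 0, -0.08, 0, 0, 0], [140, 0, 0, -0.08, 0, 0, 0], [140, 0, 0, -0.08, 0, 0, 0], [140, 0, 0, -0.08, 0, 0, 0], [140, 0, 0, -1.2, 0, 0, 0], [140, 0, 0, -3.2, 0, 0, 0], [0, 0, 0, -5.2, 0, 0, 0], [0, 0, 0, -7, 0, 0, 0], [0, 0, 0, -7, 0, 0, 0]]
  ]
}}

```text
time: 23.72
ee_pos: [0.5416, 0.0122, 0.1959]
eef_rot: [0.997, 0.071, 0.004, 0.001]
ft_force: [0.4, -0.7, 0.4]
width: 0.0617
```

```bash
python3 - <<'E'
from h import *
st()
rows([.573,-.147,.24],np.radians(89)); rows([.53,-.06,.24],np.radians(8))
i=r.camera_info('top')
E
```

```text
t23.73 tcp [0.5416 0.0122 0.1959] yaw 8.1 tilt [ 0.008 -0.001] F [ 0.4 -0.7  0.4] w 0.0617 q [ 0.55  0.24 -0.75  1.7   0.17  1.27 -0.09]
shift [ 0.36  6.49 -1.75] turn [  0.08  -0.05 -16.18]
shift [-0.85  2.8  -1.76] turn [ 0.03 -0.09  0.02]
```

```bash
python3 - <<'E'
from h import *
rows([.64,-.145,.24],np.radians(89))
E
```

```text
shift [ 3.02  6.79 -1.73] turn [  0.08  -0.05 -16.18]
```

Request:
{"fn": "carry_out", "kwargs": {
  "commands": [
    [[0, 0.4, 0.8, -0.3, 0, 0, -1.6], [0, 0.8, 1.6, -0.6, 0, 0, -3.3], [0, 1.2, 2.4, -0.9, 0, 0, -5], [0, 1.6, 3.2, -1.2, 0, 0, -6.7], [0, 2, 4, -1.5, 0, 0, -8.4], [0, 2.4, 5, -1.7, 0, 0, -10.1], [0, 2.7, 6, -1.7, 0, 0, -12], [0, 3, 6.8, -1.7, 0, 0, -14], [0, 3, 6.8, -1.7, 0, 0, -16.2], [0, 3, 6.8, -1.7, 0, 0, -16.2], [0, 3, 6.8, -1.7, 0, 0, -16.2]]
  ]
}}

```text
time: 25.1
ee_pos: [0.6393, -0.145, 0.2389]
eef_rot: [0.714, 0.7, 0.002, 0.003]
ft_force: [-0.2, -0.2, 0.3]
width: 0.0873
```

```bash
python3 - <<'E'
from h import *
st(); snap('wrist','w12',None,1.5); snap('top','t12',(200,90,440,240),3.3)
E
```

```text
t25.10 tcp [ 0.6393 -0.145   0.2389] yaw 88.9 tilt [ 0.007 -0.001] F [-0.2 -0.2  0.3] w 0.0873 q [ 0.74  0.52 -0.86  1.32  0.39  1.47  1.46]
```

View pics/w12.png

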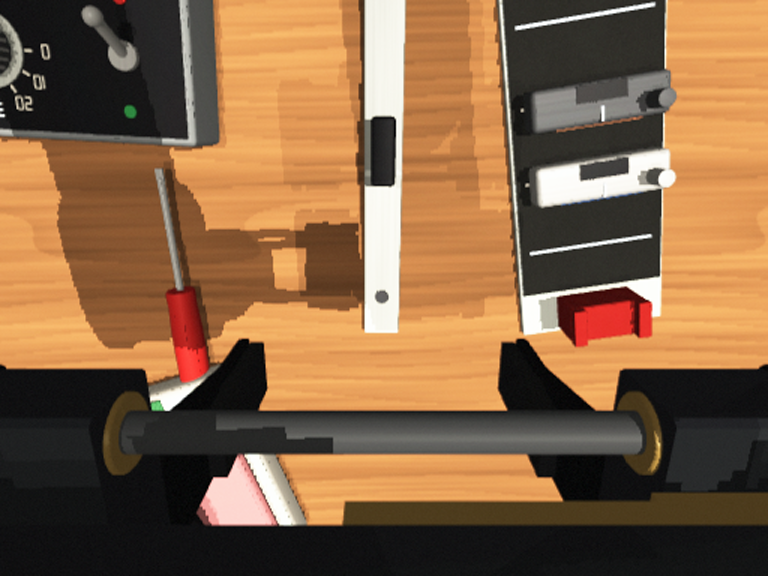

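View pics/t12.png

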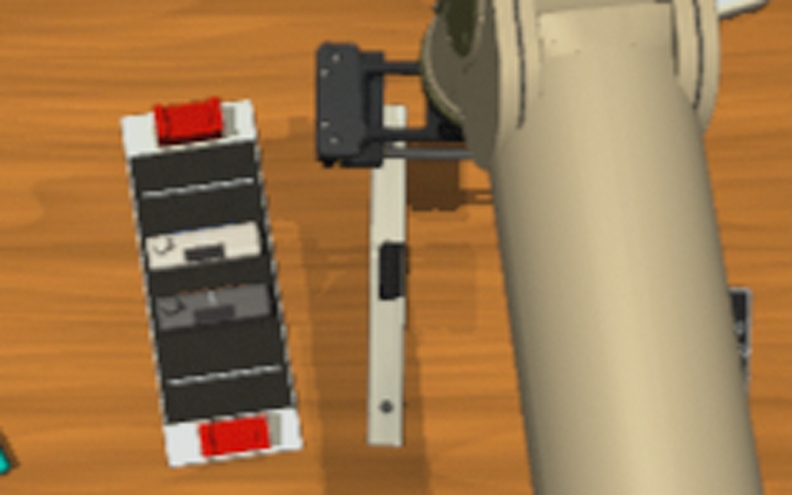

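```bash
python3 - <<'E'
from h import *
im=np.load('pics/w12.npy'); i=r.camera_info('wrist')
P=cast(i,np.array([[364,331],[397,332]])/1.5,.012); print('bar far end',P.round(4))
g=cast(i,np.array([[372,116],[395,116],[393,186],[372,186]])/1.5,.038); print('grip',g.round(4),g.mean(0))
print('hole', cast(i,np.array([382,297])/1.5,.012))
t=np.load('pics/t12.npy'); it=r.camera_info('top')
uv=lambda a:np.array(a)/3.3+[200,90]
print('top grip',cast(it,uv([393,270]),.038),'ends',cast(it,uv([[395,104],[386,445]]),.012))
J=np.array([.5675,.0155]);a=np.radians(7.9)
M=np.array([[np.cos(a),np.sin(a)],[-np.sin(a),np.cos(a)]])
# heads: top corners in top view
for c in ([[145,238],[258,221],[264,252],[150,270]],[[156,300],[265,282],[272,314],[162,330]]):
    print('head jig',(M@(cast(it,uv(c),.032)[:,:2].mean(0)-J)).round(4))
print('saddles', cast(it,uv([[188,120],[235,437]]),.05))
E
```

```text
bar far end [[ 0.7262 -0.1623  0.012 ]
 [ 0.7277 -0.1334  0.012 ]]
grip [[ 0.549  -0.1506  0.038 ]
 [ 0.5493 -0.1342  0.038 ]
 [ 0.5984 -0.1361  0.038 ]
 [ 0.5981 -0.1517  0.038 ]] [ 0.57369803 -0.14316562  0.038     ]
hole [[ 0.69492652 -0.14599756  0.012     ]]
top grip [[ 0.57107823 -0.14587689  0.038     ]] ends [[ 0.72591309 -0.15422334  0.012     ]
 [ 0.41870816 -0.14088308  0.012     ]]
head jig [ 0.0274 -0.0003]
head jig [-0.0275 -0.0008]
saddles [[ 0.70263659  0.03285052  0.05      ]
 [ 0.42584559 -0.00635789  0.05      ]]
```

```bash
python3 - <<'E'
from h import *
for z in (.1,.016): rows([.573,-.1445,z],np.radians(88.2))
E
```

```text
shift [-0.02 -2.7   5.55] turn [0.09 0.02 0.16]
shift [-0.01 -2.72  8.91] turn [0.09 0.02 0.16]
```

Request:
{"fn": "carry_out", "kwargs": {
  "commands": [
    [[0, 0, -0.9, 1.8, 0.1, 0, 0.16], [0, 0, -1.8, 3.6, 0.1, 0, 0.16], [0, 0, -2.7, 5.5, 0.1, 0, 0.16], [0, 0, -2.7, 7.5, 0.1, 0, 0.16], [0, 0, -2.7, 8.6, 0.1, 0, 0.16], [0, 0, -2.7, 8.9, 0.1, 0, 0.16], [0, 0, -2.7, 8.9, 0.1, 0, 0.16], [0, 0, -2.7, 8.9, 0.1, 0, 0.16]]
  ]
}}

```text
time: 26.2
ee_pos: [0.5746, -0.1443, 0.0177]
eef_rot: [0.718, 0.696, -0.0, 0.001]
ft_force: [0.6, 1.1, 0.2]
width: 0.0871
```

```bash
python3 - <<'E'
from h import *
st(); snap('wrist','w13',None,1.5); snap('side','s13',(180,130,330,240),5)
E
```

```text
t26.20 tcp [ 0.5746 -0.1443  0.0177] yaw 88.2 tilt [ 0.001 -0.002] F [0.6 1.1 0.2] w 0.0871 q [ 0.79  0.6  -0.79  1.72  0.49  1.03  1.36]
```

View pics/w13.png

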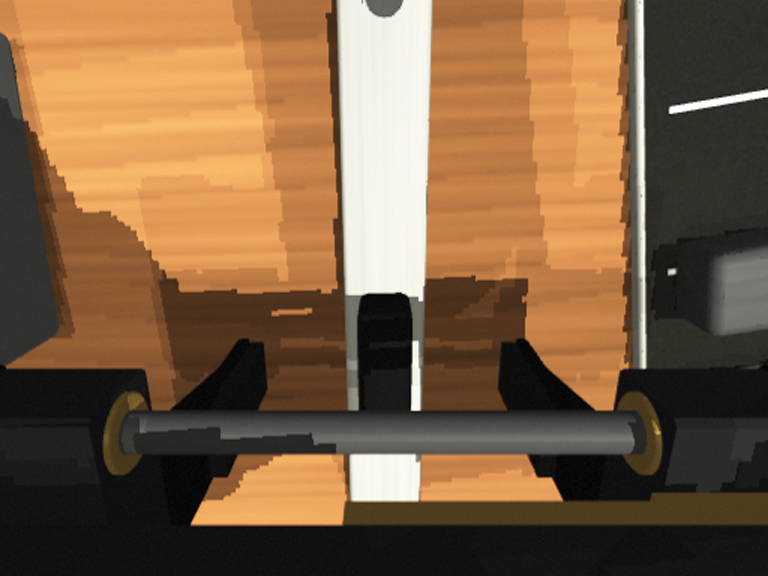

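View pics/s13.png

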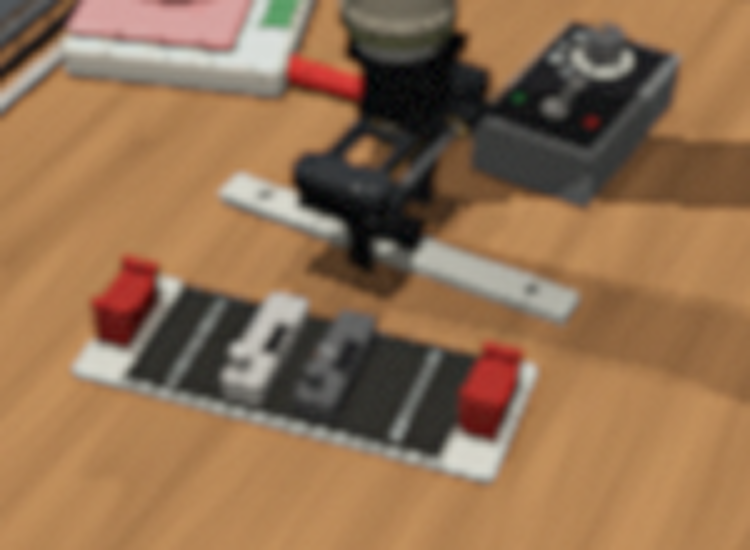

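Request:
{"fn": "carry_out", "kwargs": {
  "commands": [
    [[255, 0, 0, 0.05, 0, 0, 0], [255, 0, 0, 0.05, 0, 0, 0], [255, 0, 0, 0.05, 0, 0, 0], [255, 0, 0, 0.05, 0, 0, 0], [255, 0, 0, 0.05, 0, 0, 0], [255, 0, 0, 0.05, 0, 0, 0], [255, 0, 0, 0.05, 0, 0, 0], [255, 0, 0, -0.5, 0, 0, 0], [255, 0, 0, -1.5, 0, 0, 0], [255, 0, 0, -3, 0, 0, 0], [255, 0, 0, -4.5, 0, 0, 0], [255, 0, 0, -4.5, 0, 0, 0]]
  ],
  "grip_force": 60
}}

```text
time: 27.8
ee_pos: [0.5758, -0.1442, 0.1332]
eef_rot: [0.718, 0.696, 0.001, 0.003]
ft_force: [0.8, 0.1, -4.5]
width: 0.0174
```

```bash
python3 - <<'E'
from h import *
st(); snap('wrist','w14',None,1.5); snap('top','t14',(200,90,440,240),3.3)
E
```

```text
t27.80 tcp [ 0.5758 -0.1442  0.1332] yaw 88.2 tilt [ 0.005 -0.004] F [ 0.8  0.1 -4.5] w 0.0174 q [ 0.85  0.46 -0.87  1.63  0.38  1.22  1.44]
```

View pics/w14.png

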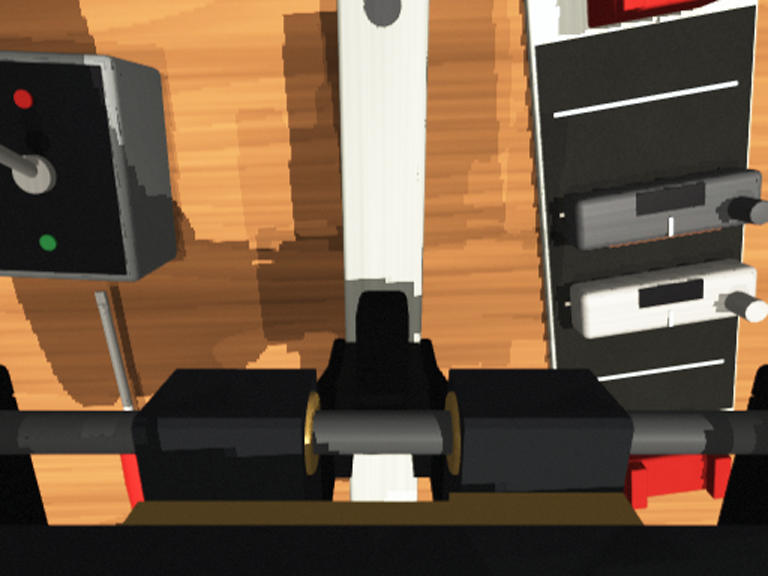

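View pics/t14.png

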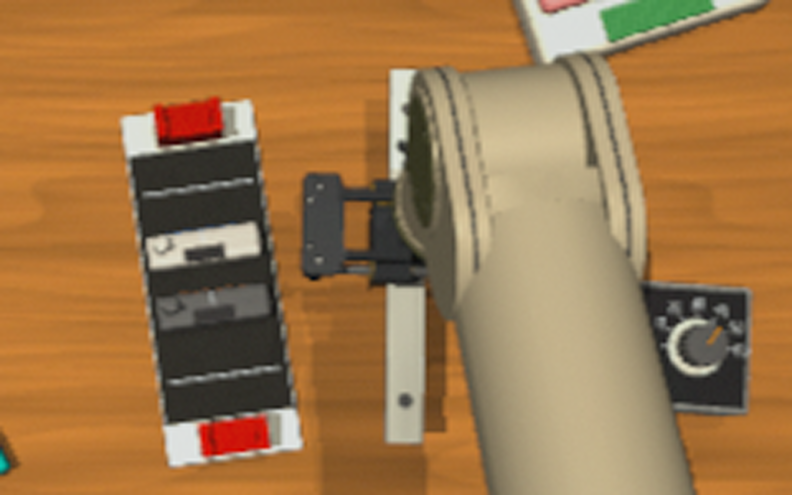

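```bash
python3 - <<'E'
from h import *
t=np.load('pics/t14.npy')
a=cv2.resize(t[112:138,230:290],None,fx=12,fy=12,interpolation=cv2.INTER_CUBIC)
b=cv2.resize(t[210:236,242:302],None,fx=12,fy=12,interpolation=cv2.INTER_CUBIC)
cv2.imwrite('pics/sad.png',np.vstack([a,np.zeros((10,720,3),np.uint8)+255,b])[:600])
E
```

```text
(no output)
```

View pics/sad.png

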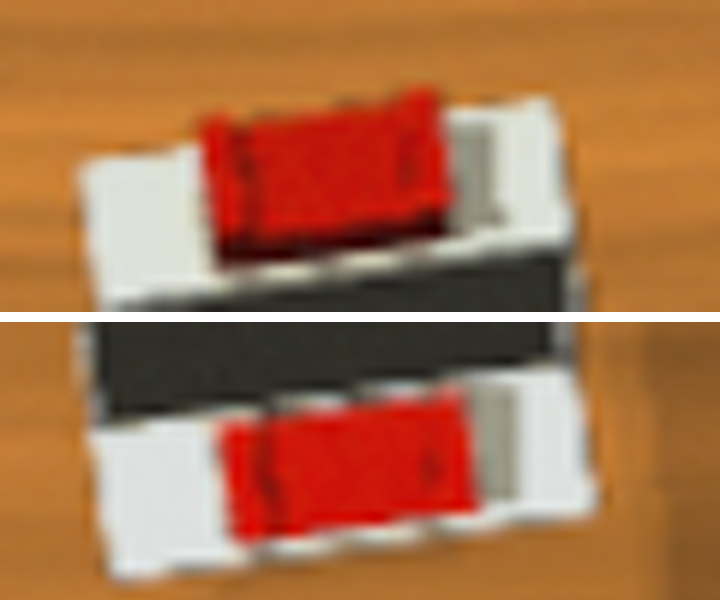

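```bash
python3 - <<'E'
from h import *
i=r.camera_info('top')
P=cast(i,[[257.2,125.9],[271.0,222.0]],.049)[:,:2]; print(P,P.mean(0),np.linalg.norm(P[0]-P[1]),np.degrees(np.arctan2(*(P[0]-P[1])[::-1])))
C=cast(i,np.array([[78,160],[550,98],[598,190+0],[0,0]])/12+[230,112],.008)
n=np.array([[597,515-322],[112,580-322]])/12+[242,210]
f=np.array([[78,160],[550,98]])/12+[230,112]
Q=cast(i,np.vstack([n,f]),.008)[:,:2]; print(Q,Q.mean(0))
E
```

```text
[[ 0.70424993  0.03218346]
 [ 0.42705537 -0.0057962 ]] [0.56565265 0.01319363] 0.2797843478155302 7.801771507884909
[[ 0.41539182 -0.06765123]
 [ 0.40003121  0.05070848]
 [ 0.71669224  0.09433694]
 [ 0.73181863 -0.02359249]] [0.56598348 0.01345043]
```

```bash
python3 - <<'E'
from h import *
for z in (.135,.075,.059): rows([.5697,.0153,z],np.radians(97.8))
E
```

```text
shift [ 6.38 -0.37 -0.23] turn [-0.    0.03 -1.93]
shift [ 6.38 -0.37  2.17] turn [-0.    0.03 -1.93]
shift [ 6.38 -0.37  2.81] turn [-0.    0.03 -1.93]
```

Request:
{"fn": "carry_out", "kwargs": {
  "commands": [
    [[255, 0.6, 0, -0.2, 0, 0, -0.2], [255, 1.6, 0, -0.2, 0, 0, -0.5], [255, 2.8, -0.1, -0.2, 0, 0, -0.8], [255, 4, -0.2, -0.2, 0, 0, -1.2], [255, 5.2, -0.3, -0.2, 0, 0, -1.6], [255, 6.4, -0.37, -0.2, 0, 0, -1.93], [255, 6.4, -0.37, -0.2, 0, 0, -1.93], [255, 6.4, -0.37, 1, 0, 0, -1.93], [255, 6.4, -0.37, 1.6, 0, 0, -1.93], [255, 6.4, -0.37, 1.8, 0, 0, -1.93], [255, 6.4, -0.37, 1.8, 0, 0, -1.93]]
  ]
}}

```text
time: 29.28
ee_pos: [0.5698, 0.0159, 0.0844]
eef_rot: [0.657, 0.754, -0.001, 0.001]
ft_force: [0.2, 0.3, -4.5]
width: 0.0174
```

```bash
python3 - <<'E'
from h import *
st(); snap('wrist','w15',None,1.5); snap('side','s15',(180,130,330,240),5)
for z in (.059,): rows([.5697,.0153,z],np.radians(97.8))
E
```

```text
t29.27 tcp [0.5698 0.0159 0.0844] yaw 97.8 tilt [ 0.    -0.002] F [ 0.2  0.3 -4.5] w 0.0174 q [ 0.63  0.5  -0.92  1.73  0.44  1.13  1.28]
shift [-0.02 -0.02  1.04] turn [ 0.01  0.03 -0.  ]
```

View pics/w15.png

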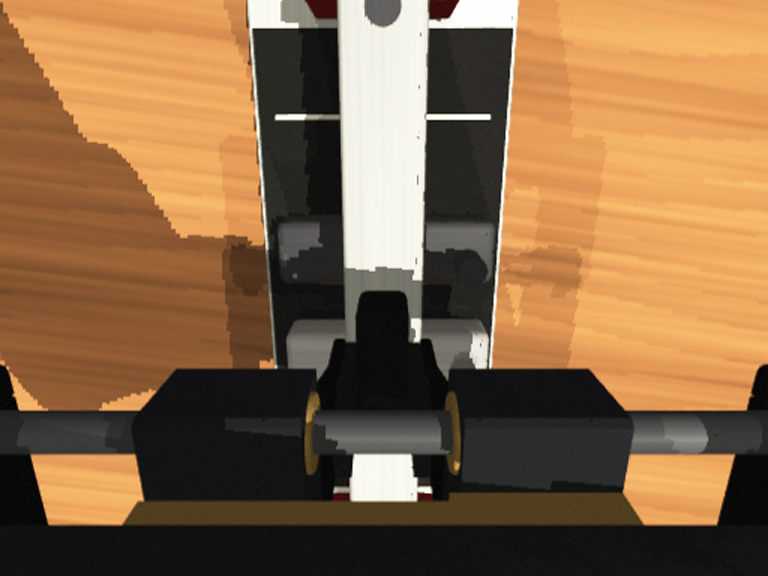

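View pics/s15.png

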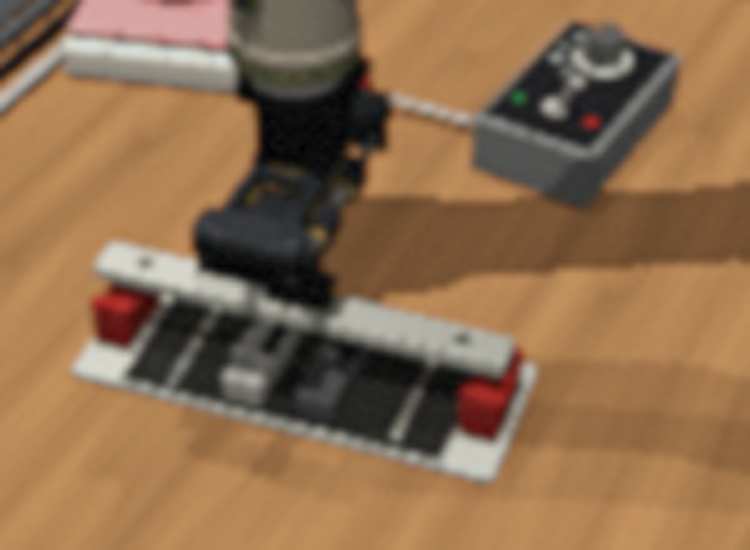

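Request:
{"fn": "carry_out", "kwargs": {
  "commands": [
    [[255, 0, 0, 0.4, 0, 0, 0], [255, 0, 0, 0.7, 0, 0, 0], [255, 0, 0, 0.9, 0, 0, 0], [255, 0, 0, 0.95, 0, 0, 0]]
  ]
}}

```text
time: 29.88
ee_pos: [0.5703, 0.0161, 0.0657]
eef_rot: [0.657, 0.754, -0.002, 0.002]
ft_force: [-29.8, -5.5, 64.2]
width: 0.0177
```

Request:
{"fn": "carry_out", "kwargs": {
  "commands": [
    [[255, 0, 0, -0.1, 0, 0, 0], [255, 0, 0, -0.1, 0, 0, 0]]
  ]
}}

```text
time: 30.12
ee_pos: [0.5706, 0.0162, 0.0683]
eef_rot: [0.657, 0.754, -0.002, 0.002]
ft_force: [0.5, -0.2, -4.3]
width: 0.0172
```

```bash
python3 - <<'E'
from h import *
st(); snap('wrist','w16',None,1.5); snap('side','s16',(180,130,330,240),5)
E
```

```text
t30.12 tcp [0.5706 0.0162 0.0683] yaw 97.8 tilt [ 0.002 -0.006] F [ 0.5 -0.2 -4.3] w 0.0172 q [ 0.62  0.52 -0.91  1.74  0.46  1.11  1.27]
```

View pics/w16.png

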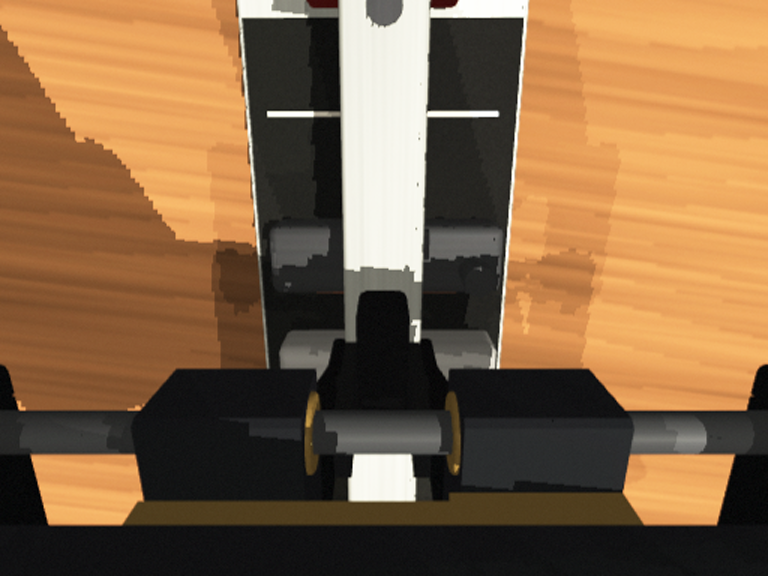

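View pics/s16.png

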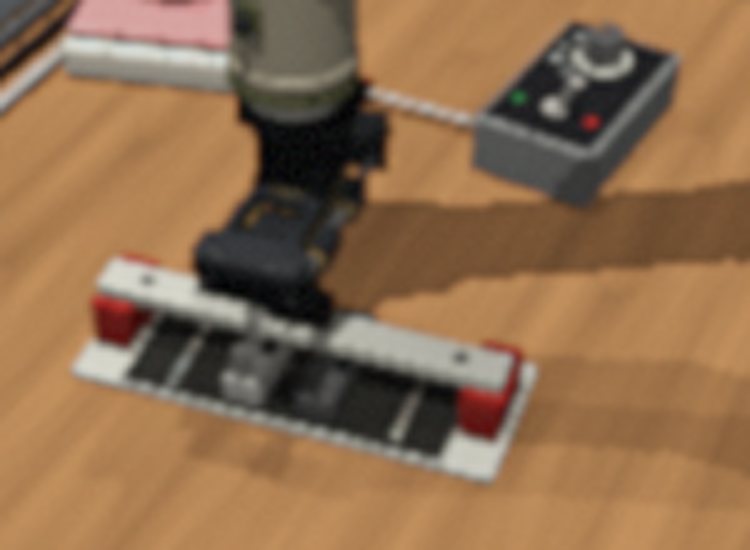

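```bash
python3 - <<'E'
from h import *
i=r.camera_info('side'); im=np.load('pics/s16.npy').copy()
a=np.radians(7.8); J=np.array([.567,.0145]); Rm=np.array([[np.cos(a),-np.sin(a)],[np.sin(a),np.cos(a)]])
k=5
v=cv2.resize(im[130:240,180:330],None,fx=k,fy=k,interpolation=cv2.INTER_CUBIC)
def dot(p,col):
    P=np.r_[J+Rm@np.array(p[:2]),p[2]]; u=proj(i,P)[0]; c=((u-[180,130]+.5)*k).astype(int); cv2.circle(v,tuple(map(int,c)),3,col,-1)
for x in(-.154,.154):
  for y in (-.015,.015): dot((x,y,.054),(0,255,0))
  dot((x,.015,.042),(255,0,0))
for x in (-.156,-.126,.126,.156):
  for y in (-.03,.03,.02,-.02): dot((x,y,.05),(255,255,0))
cv2.imwrite('pics/s16d.png',v)
E
```

```text
(no output)
```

View pics/s16d.png

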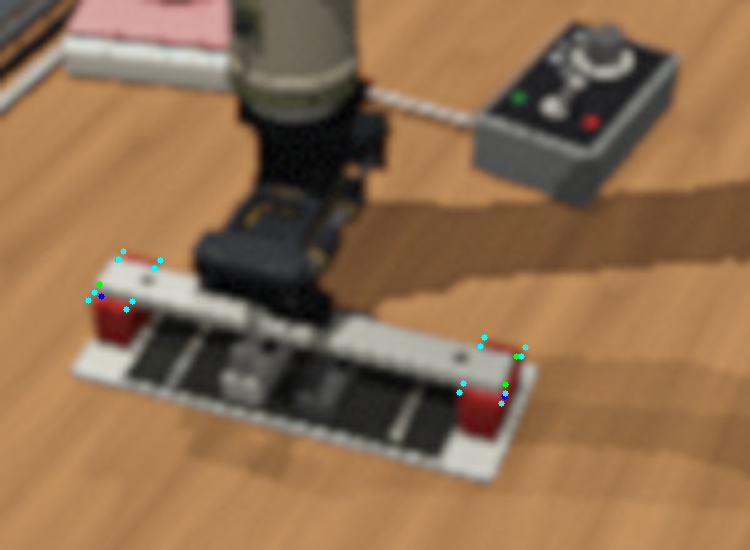

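Request:
{"fn": "carry_out", "kwargs": {
  "commands": [
    [[255, 0, 0, 0.04, 0, 0, 0], [255, 0, 0, 0.07, 0, 0, 0], [255, 0, 0, 0.07, 0, 0, 0]]
  ]
}}

```text
time: 30.6
ee_pos: [0.5698, 0.0159, 0.066]
eef_rot: [0.657, 0.754, -0.002, 0.002]
ft_force: [-4.1, -0.5, 6.9]
width: 0.0177
```

Request:
{"fn": "carry_out", "kwargs": {
  "commands": [
    [[150, 0, 0, 0, 0, 0, 0], [150, 0, 0, 0, 0, 0, 0], [150, 0, 0, 0, 0, 0, 0], [150, 0, 0, 0, 0, 0, 0], [150, 0, 0, -1, 0, 0, 0], [150, 0, 0, -2.5, 0, 0, 0], [100, 0, 0, -4.5, 0, 0, 0], [100, 0, 0, -6, 0, 0, 0], [100, 0, 0, -6, 0, 0, 0]]
  ]
}}

```text
time: 31.72
ee_pos: [0.5713, 0.0172, 0.2189]
eef_rot: [0.657, 0.754, -0.001, 0.004]
ft_force: [0.6, -1.0, -1.1]
width: 0.0512
```

```bash
python3 - <<'E'
from h import *
st(); snap('wrist','w17',None,1.5); snap('side','s17',(180,130,330,240),5)
rows([.60,-.2,.26],np.radians(80))
E
```

```text
t31.73 tcp [0.5713 0.0172 0.2189] yaw 97.8 tilt [ 0.004 -0.006] F [ 0.6 -1.  -1.1] w 0.0512 q [ 0.68  0.37 -0.99  1.58  0.32  1.37  1.36]
shift [-8.76  0.02 -1.72] turn [-0.    0.07  3.56]
```

View pics/w17.png

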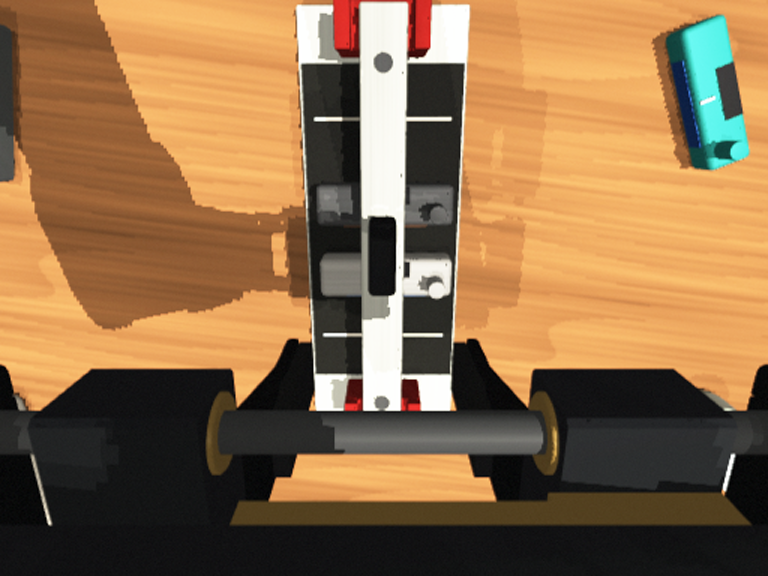

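View pics/s17.png

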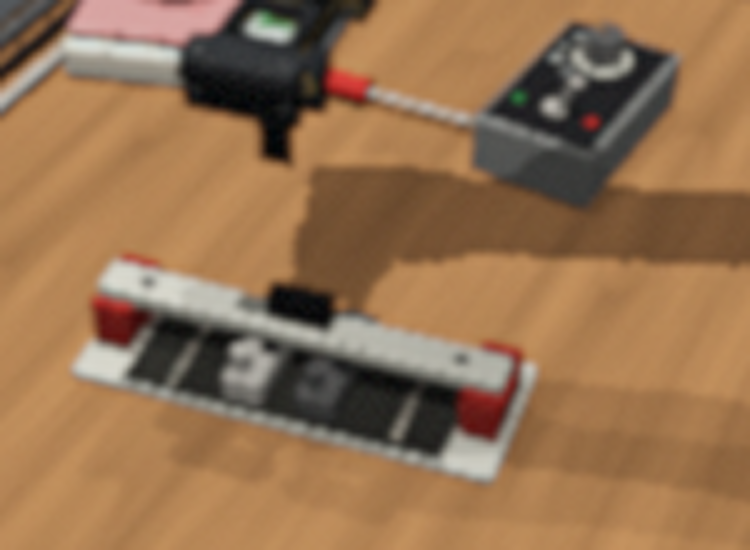

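```bash
python3 - <<'E'
from h import *
im=np.load('pics/w17.npy'); iw=r.camera_info('wrist'); isd=r.camera_info('side')
def ray(i,uv): 
    a=cast(i,uv,0.)[0]; o=np.array(i['origin']); return o,(a-o)/np.linalg.norm(a-o)
def tri(u,v):
    o1,d1=ray(iw,u);o2,d2=ray(isd,v)
    A=np.c_[d1,-d2]; s=np.linalg.lstsq(A,o2-o1,rcond=None)[0]
    p,q=o1+s[0]*d1,o2+s[1]*d2; return (p+q)/2,np.linalg.norm(p-q)
sd=lambda x,y:np.array([x,y])/5+[180,130]-.4
h1=tri(np.array([383,62])/1.5,sd(460,357)); h2=tri(np.array([381,402])/1.5,sd(148,281)); print(h1,h2)
g=cast(iw,np.array([[370,218],[395,218],[396,295],[369,295]])/1.5,.042+.038)[:,:2]
J=np.array([.5672,.0148]);a=np.radians(7.8);M=np.array([[np.cos(a),np.sin(a)],[-np.sin(a),np.cos(a)]])
print('grip jig',M@(g.mean(0)-J))
hh=[cast(iw,np.array(p)/1.5,.054)[0,:2] for p in ([383,62],[381,402])]
print('holes mid jig',M@(np.mean(hh,0)-J),'ang',np.degrees(np.arctan2(*(hh[1]-hh[0])[::-1])))
lines=[cast(iw,np.array(p)/1.5,.008)[0,:2] for p in ([[314,118],[452,119],[323,335],[442,335]])]
print('lines mid',np.mean(lines,0), 'jig by bed', )
E
```

```text
(array([4.49571282e-01, 9.62759854e-05, 5.61670793e-02]), np.float64(0.0014578184555328773)) (array([0.68647105, 0.03096217, 0.05357438]), np.float64(0.0028491193633036938))
grip jig [-0.00195811  0.00105223]
holes mid jig [-0.00052936  0.00051186] ang 7.502501762487678
lines mid [0.56471862 0.01532643] jig by bed
```

```bash
python3 - <<'E'
from h import *
rows([.60,-.34,.25],np.radians(85.6))
E
```

```text
shift [-14.31  -0.74  -1.29] turn [-0.01  0.07  2.44]
```

Request:
{"fn": "carry_out", "kwargs": {
  "commands": [
    [[255, -1.2, -0.1, -0.6, 0, 0, 0.3], [255, -3, -0.2, -1.2, 0, 0, 0.6], [255, -5, -0.3, -1.3, 0, 0, 0.9], [255, -7, -0.4, -1.3, 0, 0, 1.2], [255, -9, -0.5, -1.3, 0, 0, 1.6], [255, -11, -0.6, -1.3, 0, 0, 2], [255, -13, -0.7, -1.3, 0, 0, 2.3], [255, -14.3, -0.7, -1.3, 0, 0, 2.44], [255, -14.3, -0.7, -1.3, 0, 0, 2.44], [255, -14.3, -0.7, -1.3, 0, 0, 2.44]]
  ]
}}

```text
time: 33.08
ee_pos: [0.601, -0.3384, 0.2491]
eef_rot: [0.733, 0.68, -0.002, 0.001]
ft_force: [0.2, 1.2, 0.7]
width: 0.0005
```

```bash
python3 - <<'E'
from h import *
st(); snap('wrist','w18',None,1.5); snap('top','t18',(200,90,440,240),3.3)
a=np.radians(-4.4); ux=np.array([np.cos(a),np.sin(a),0]); p=np.array([.5072,-.312,0])
for dx,z in [(-.05,.15),(-.05,.078),(-.003,.078),(-.045,.078),(-.06,.22)]: rows(p+ux*dx+[0,0,z],np.radians(85.6))
E
```

```text
t33.08 tcp [ 0.601  -0.3384  0.2491] yaw 85.7 tilt [-0.002 -0.005] F [0.2 1.2 0.7] w 0.0005 q [ 0.94  0.58 -0.79  1.19  0.41  1.52  1.71]
shift [ 0.79 -5.83  4.  ] turn [-0.01  0.06  0.02]
shift [ 0.8  -5.82  6.88] turn [-0.01  0.06  0.02]
shift [ 0.8  -3.94  6.88] turn [-0.01  0.06  0.02]
shift [ 0.8  -5.62  6.88] turn [-0.01  0.06  0.02]
shift [ 0.77 -6.23  1.2 ] turn [-0.01  0.06  0.02]
```

View pics/w18.png

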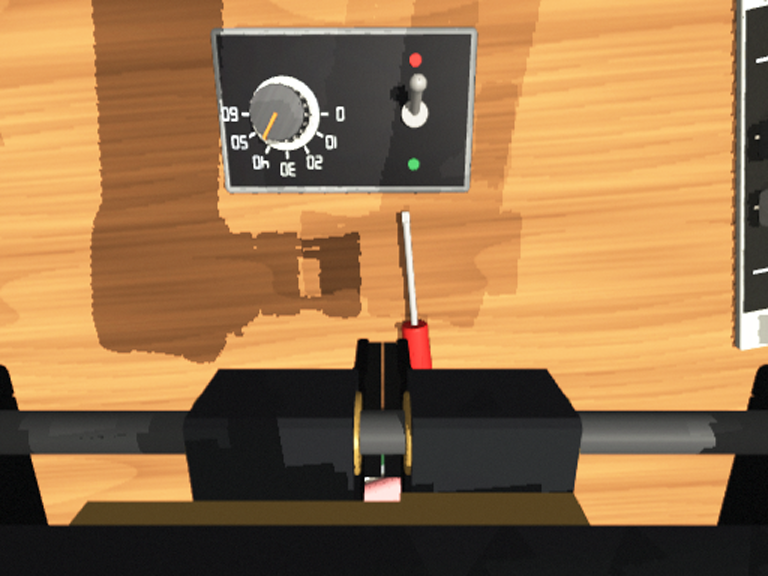

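View pics/t18.png

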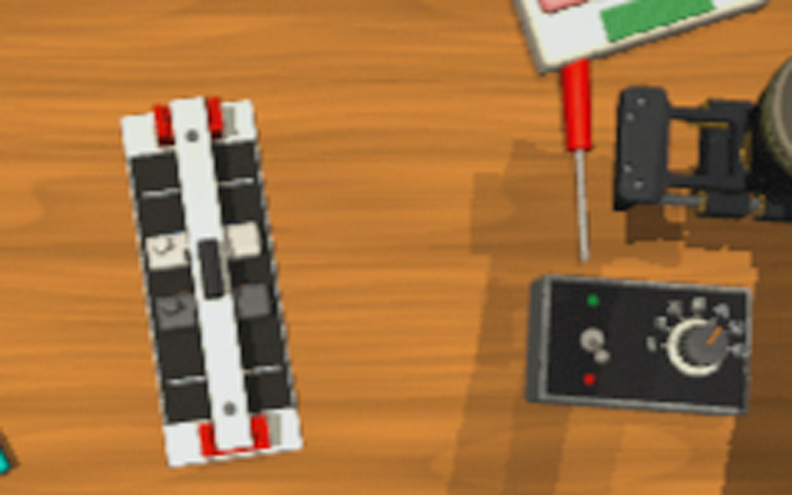

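Request:
{"fn": "carry_out", "kwargs": {
  "commands": [
    [[255, 0.3, -1.8, 0.6, 0, 0, 0], [255, 0.5, -3.6, 1.4, 0, 0, 0], [255, 0.8, -5.8, 2.6, 0, 0, 0], [255, 0.8, -5.85, 4, 0, 0, 0], [255, 0.8, -5.85, 5.6, 0, 0, 0], [255, 0.8, -5.85, 6.9, 0, 0, 0], [255, 0.8, -5.85, 6.9, 0, 0, 0], [255, 0.8, -5.85, 6.9, 0, 0, 0]]
  ]
}}

```text
time: 34.17
ee_pos: [0.4576, -0.3079, 0.0789]
eef_rot: [0.733, 0.681, -0.002, 0.002]
ft_force: [0.0, 0.2, -0.3]
width: 0.0006
```

```bash
python3 - <<'E'
from h import *
st(); snap('side','s19',(230,80,380,190),5)
a=np.radians(-4.4); ux=np.array([np.cos(a),np.sin(a),0]); p=np.array([.5072,-.312,0])
s=r.read_state(); print('ctrl x of tcp',(s['ee_pos']-p)@ux)
rows(p+ux*-.006+[0,0,.078])
E
```

```text
t34.17 tcp [ 0.4576 -0.3079  0.0789] yaw 85.8 tilt [ 0.    -0.006] F [ 0.   0.2 -0.3] w 0.0006 q [ 1.19  0.42 -0.82  1.79  0.35  1.08  1.74]
ctrl x of tcp -0.0496184218792942
shift [-0.    1.74  0.05] turn [0 0 0]
```

View pics/s19.png

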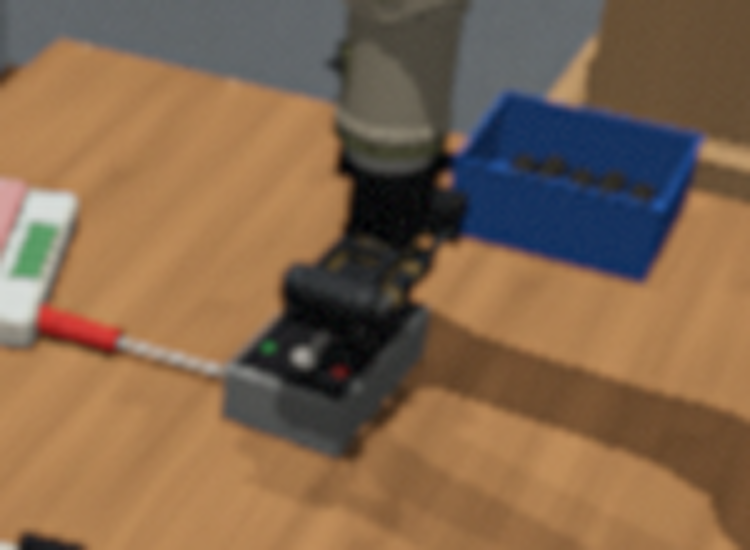

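Request:
{"fn": "carry_out", "kwargs": {
  "commands": [
    [[255, 0, 0.5, 0, 0, 0, 0], [255, 0, 1, 0, 0, 0, 0], [255, 0, 1.4, 0, 0, 0, 0], [255, 0, 1.8, 0, 0, 0, 0], [255, 0, 1.8, 0, 0, 0, 0], [255, 0, 0.8, 0, 0, 0, 0], [255, 0, 0, -0.5, 0, 0, 0], [255, 0, -0.5, -2.5, 0, 0, 0], [255, 0, -0.5, -4.5, 0, 0, 0], [255, 0, 1.5, -6.5, 0, 0, 0], [255, 0, 3.7, -6.8, 0, 0, 0], [255, 0, 3.7, -6.8, 0, 0, 0]]
  ]
}}

```text
time: 35.72
ee_pos: [0.5532, -0.3122, 0.2484]
eef_rot: [0.732, 0.682, -0.0, 0.002]
ft_force: [0.1, 0.7, -0.2]
width: 0.0005
```

```bash
python3 - <<'E'
from h import *
st(); snap('wrist','w20',None,1.5); snap('top','t20',(60,90,440,290),2.1); snap('side','s20',(180,90,380,240),4)
E
```

```text
t35.73 tcp [ 0.5532 -0.3122  0.2484] yaw 86.0 tilt [ 0.002 -0.003] F [ 0.1  0.7 -0.2] w 0.0005 q [ 1.06  0.47 -0.87  1.36  0.36  1.47  1.71]
```

View pics/w20.png

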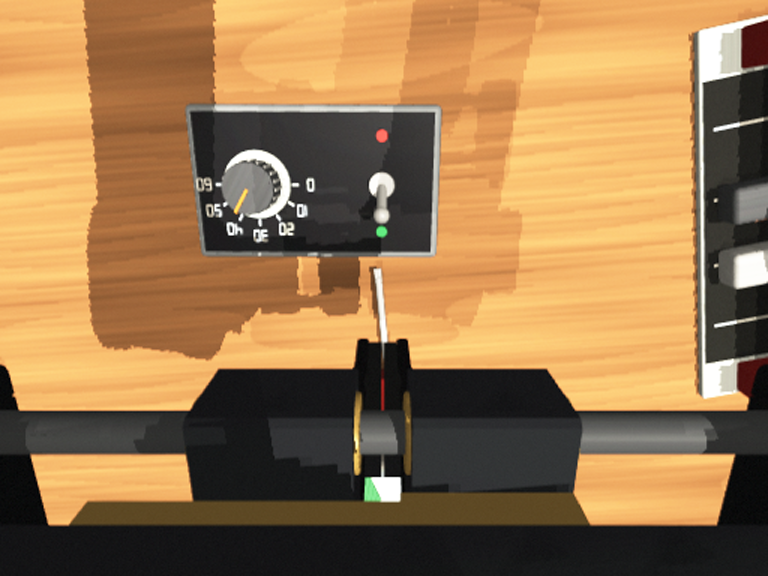

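View pics/t20.png

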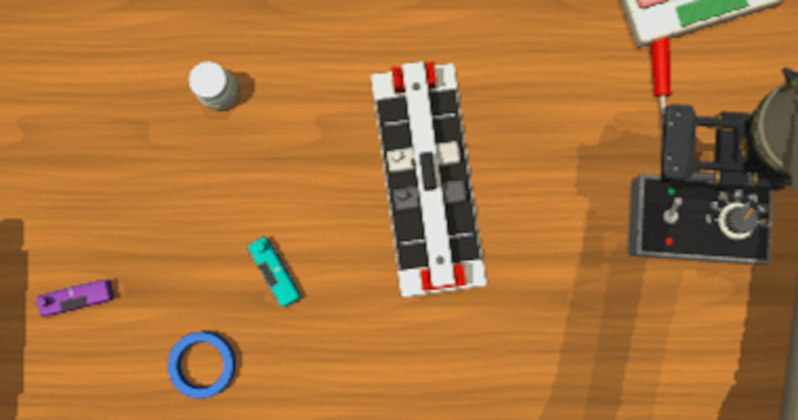

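View pics/s20.png

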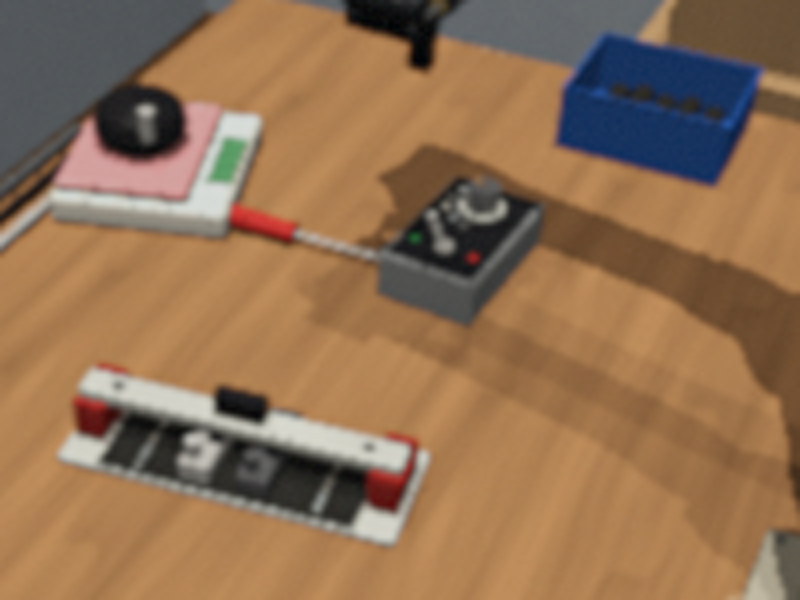

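The switch leans to the green dot: the ball is at (382,215) and the dot at (382,231). The timer line points at 40. The bar is in both saddles over both heads, nothing else has moved, and the arm is clear at z = 0.25.

```bash
python3 -c "
from bench import r
print(r.close_job())"
```

```text
the job is handed in; nothing more can be done
None
```

The job was carried out in the order asked and handed in after about 36 s of robot time. I got no verdict back.

- **Switch off:** The heater was off before any head or the bar was touched. The fingers had not fully closed on the way in and pinched the bat. I carried it over to off and let go, and the wrist picture then showed it leaning to the red dot.
- **Timer:** I turned the sleeve from 10 to 40 right after switching off, before the heads and bar rather than after them. The final picture shows the line at 40.
- **Heads:** Two were on the bench: the bright one with the blue insert (head_a) and a dark one. They stand on the lines at jig x = +28.5 and -28.5 mm; I measured them within about 2 mm of those lines and of jig y = 0. The purple and turquoise look-alikes were left alone.
- **Bar:** It lies in both saddles within about 2 mm of centre, and its angle is within about 0.3° of the jig's. Its top measured 56 and 54 mm over the bench at the two ends, against 54 mm expected.
- **Switch on:** This was the last move, and the final picture shows the bat leaning to the green dot. The bystanders look unmoved, and the arm is clear at z = 0.25 m.

**What disagreed:**
- The two cameras put the jig centre about 3 mm apart, so I used a value between them.
- Both heads and the bar touched down 4–7 mm sooner than expected. I think they slipped slightly in the grip. Contact briefly reached about 64 N at the wrist, and I backed off before releasing.

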